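# Change the cells in the bench charger and start it

### The arm

A 6-joint arm with a two-finger parallel gripper is mounted at the origin on a cart in front of the work surface, level with it; the furniture and walls round the work are solid. World frame = base frame: x ahead of the robot, y to its left, z up, the work surface at z = 0. Lengths are in mm, angles in degrees, forces in N, time in s.
With the tool pointing down it reaches from about 300 to 850 mm from the base axis. Payload 4.2 kg.
Tool frame: the origin (TCP) lies on the mounting face of the last link; the fingertips stand 191 mm ahead of it and the grasp point (between the pads) lies 172 mm ahead of it; z points along the fingers, y is the direction in which the jaws open and shut (so a half turn about z gives the same grasp; the last joint's range is limited). The gripper opens to 91 mm and grips with 3 to 60 N. Pads are 32 mm wide; open, the fingers measure 118 mm over their backs; the gripper's body (76 mm by 178 mm) begins 60 mm behind the grasp point.
Start: joints at [73.797, 18.312, 89.639, -0, 72.044, -1.146], TCP at [149.373, 555.257, 404.776] pointing down, gripper open.
Joint ranges: [-177.97, 177.97], [-48.28, 115.42], [12.27, 149.76], [-77.06, 257.06], [2.81, 150.46], [-146.56, 146.56]. Speed limits (degrees/s): [147.25, 147.25, 180, 180, 180, 180].

### API

Orientations are given as [roll, pitch, yaw] about the fixed x, y, z axes, in that order (R = Rz(yaw) Ry(pitch) Rx(roll)).
In Python, from workcell import env gives the robot as it stands.
- The arm moves only by the shell command python3 -m handwheel 'ROWS' [FORCE]. ROWS is JSON, a list of rows, each an object with "gripper": the opening in per cent of the stroke, from 0 (shut) to 100 (fully open); "travel": the shift along the tool's x, y, z in m, a list of three; "twist": the turn about the tool's z in rad. In form: [{"gripper": gripper, "travel": [x, y, z], "twist": twist}, ...]. A call has 1 to 5 rows; each row shifts and turns the commanded pose from where the row before left it, along the tool's axes as they then stand; what a row does not reach is not made up. A row lasts 1/12 s, in which the tool goes at most 41.7 mm and 7.16 degrees, less where a joint would pass 70% of its speed; a pose out of reach is approached as far as the arm can. A call with a gripper value outside its range is refused whole. The fingers move at their own pace and stop on an object; FORCE is the grip in N (left out, the last holds). Time passes only in rows, so rows that do not move let the fingers close. It gives the time, the measured TCP pose, the force and the opening at its end, in the units of the state.
- env.state(): the state, without advancing time (a new reading comes with each control period).
- env.grab_frame(name): name is "scene" or "top"; returns a dict with "frame" (420x560x3 uint8, red, green, blue), "intrinsics" (3x3 intrinsics, pixels), "extrinsics" (4x4, takes a point from camera to world coordinates). Camera axes: x right, y down, z forward; pixel columns grow to the right and rows downward; lengths in mm; the calibration is good to about 2 mm. A picture is of the moment at which its call begins. There is no depth.
- env.job_done(): hands the job in, once; it reports no verdict.
Trained networks look in the newest picture that a camera, given by its name, has taken for a name from the list of things; names that differ only in an ending like _2 or _b are one class to them, and where a whole thing is asked for, a point or a joint stands for the part that bears it (a point fixed in the world has none). Each returns a list of dicts, best first, with "confidence" (0 to 1); they miss things now and then, are a little off and sometimes report something else, mostly with a low value. They report only what shows in the picture. A call takes as long as a camera call. They do not tell look-alikes from the thing itself.
- env.trace(camera, thing): "pixels" (420x560 bool, what is visible of it) and "uv" ([column, row] in pixels, amid what is visible of it).
- env.pinpoint(camera, thing): "uv" ([column, row] in pixels: a listed point, or the origin of a listed thing).
The state is a dict: "time_s": time; "qpos": joint angles; "qvel": joint speeds; "effort": joint torques, N m; "ee_pos": TCP position; "ee_rot": TCP orientation; "force": force on the tool from outside, world axes, zero at the start; "torque": the same for the moment, N m; "gripper_width": finger opening in mm.
Only numpy, scipy, OpenCV 4.12 (cv2) and the standard library are available. Lean on these libraries where they do the work, as an engineer would, in place of code of your own. Each camera call takes 0.05 s, during which the arm holds its last target. There are 200 camera calls.

### The job

Change over the bench charger: with its cells still in, slide its isolator switch fully off; then take the charged cells that sit in the bays out and lay them down in the aluminium tray, and load every spent cell from the bench into a bay of its own, flat steel end against the coil spring and button end down behind the fixed contact, fully home. Then slide the isolator fully back on, and last twist the start knob clockwise to its stop and let it spring back. Leave the other things on the bench where they are.

Things in the scene. Friction and masses are not known exactly. Their poses are not given: they have to be found in the camera images.
- charger: Grey bench charger, fixed, three parallel open bays. Origin: centre of the bays' base, on the bench; x along the bays from fixed contacts to springs (roughly away from the robot), y to the left, z up. Base 135 (x) by 206 mm (y); bay floors at z = 12 mm, bays 66 mm apart in y. Right of them a black switch head, 135 x 80 x 38 mm high, centre y = -165 mm, with knob and isolator.
- spring_wall (a point): Middle of the charger's spring wall, at charger x = 48, y = 0, z = 25 mm; it marks the spring end of the bays. The wall is 24 mm thick (x = +36 to +60 mm) and rises 30 mm above the bay floors.
- bay_1 (a point): Where the origin of a seated cell lies in bay 1 (charger x = -11, y = 66, z = 25 mm); axes as the charger's. Button tip then meets the fixed contact block (face at charger x = -50 mm, top 16 mm above bay floor). Guides 10 to 12 mm high, 30 mm apart, at both ends of the bay (x = -50 to -32, +11 to +35 mm); between them the floor is open for fingers.
- bay_2 (a point): Where the origin of a seated cell lies in bay 2 (charger x = -11, y = 0, z = 25 mm); axes as the charger's. Button tip then meets the fixed contact block (face at charger x = -50 mm, top 16 mm above bay floor). Guides 10 to 12 mm high, 30 mm apart, at both ends of the bay (x = -50 to -32, +11 to +35 mm); between them the floor is open for fingers.
- bay_3 (a point): Where the origin of a seated cell lies in bay 3 (charger x = -11, y = -66, z = 25 mm); axes as the charger's. Button tip then meets the fixed contact block (face at charger x = -50 mm, top 16 mm above bay floor). Guides 10 to 12 mm high, 30 mm apart, at both ends of the bay (x = -50 to -32, +11 to +35 mm); between them the floor is open for fingers.
- spring_1 (a joint): How far the sprung contact plate of bay 1 is pressed in along +x, m: 0 free, 0.009 cell seated, 0.016 stop; 3 N at first, 5 N seated, 7 N at the stop. Plate 25 mm wide, top 34 mm above the bay floor, face at charger x = +15 mm when free: the free gap is 65 mm, the cell 74 mm, so press the flat end on the plate, then lower the button end behind the fixed block.
- spring_2 (a joint): How far the sprung contact plate of bay 2 is pressed in along +x, m: 0 free, 0.009 cell seated, 0.016 stop; 3 N at first, 5 N seated, 7 N at the stop. Plate 25 mm wide, top 34 mm above the bay floor, face at charger x = +15 mm when free: the free gap is 65 mm, the cell 74 mm, so press the flat end on the plate, then lower the button end behind the fixed block.
- spring_3 (a joint): How far the sprung contact plate of bay 3 is pressed in along +x, m: 0 free, 0.009 cell seated, 0.016 stop; 3 N at first, 5 N seated, 7 N at the stop. Plate 25 mm wide, top 34 mm above the bay floor, face at charger x = +15 mm when free: the free gap is 65 mm, the cell 74 mm, so press the flat end on the plate, then lower the button end behind the fixed block.
- knob (a joint): Spring-return start knob on the switch head, rad: 0 at rest, 1.2 at its stop; it turns clockwise seen from above (0.024 N m at rest to 0.1 N m at the stop) and springs back by itself when let go.
- knob_axis (a point): On the knob's upright axis, 60 mm above the bench (charger x = -45, y = -165 mm), at mid height of its bar grip (12 mm wide, 46 mm long, 30 mm high, top 73 mm above the bench; the bar lies along the charger's x when at rest). Axes as the charger's.
- isolator (a joint): Sliding isolator switch on the switch head, m: 0 is on (right end of its slot), 0.036 is off (left end, nearest the bays). It slides along the charger's +y, takes 2 N and stays where it is left.
- isolator_grip (a point): Middle of the isolator's upright grip (12 mm in x, 24 mm in y, 26 mm high, top 65 mm above the bench), 53 mm above the bench; moves with it (charger x = 45, y = -183 mm when on). Axes as the charger's.
- out_tray: Aluminium tray, fixed, 130 mm (x) by 190 mm (y), rim 16 mm high, walls and floor 4 mm thick; origin at the centre of its underside on the bench top.
- charged_1: Charged cell: box-shaped cell, grey with a black band at one end, 26 x 26 mm in section, 0.11 kg. Body 70 mm long, plus a brass button (12 mm across, 4 mm long) at the banded end; the other end is flat bare steel. Origin: centre of the 70 mm body; x points along it to the button (flat end x = -35, button tip x = +39 mm). 1 or 2 present, in the charger's bays at the start.
- charged_2: Charged cell: box-shaped cell, grey with a black band at one end, 26 x 26 mm in section, 0.11 kg. Body 70 mm long, plus a brass button (12 mm across, 4 mm long) at the banded end; the other end is flat bare steel. Origin: centre of the 70 mm body; x points along it to the button (flat end x = -35, button tip x = +39 mm). 1 or 2 present, in the charger's bays at the start.
- charged_3: Charged cell: box-shaped cell, grey with a black band at one end, 26 x 26 mm in section, 0.11 kg. Body 70 mm long, plus a brass button (12 mm across, 4 mm long) at the banded end; the other end is flat bare steel. Origin: centre of the 70 mm body; x points along it to the button (flat end x = -35, button tip x = +39 mm). 1 or 2 present, in the charger's bays at the start.
- spent_1: Spent cell: box-shaped cell, grey with a black band at one end, 26 x 26 mm in section, 0.11 kg. Body 70 mm long, plus a brass button (12 mm across, 4 mm long) at the banded end; the other end is flat bare steel. Origin: centre of the 70 mm body; x points along it to the button (flat end x = -35, button tip x = +39 mm). 2 or 3 present, lying on the bench left of the charger at the start.
- spent_2: Spent cell: box-shaped cell, grey with a black band at one end, 26 x 26 mm in section, 0.11 kg. Body 70 mm long, plus a brass button (12 mm across, 4 mm long) at the banded end; the other end is flat bare steel. Origin: centre of the 70 mm body; x points along it to the button (flat end x = -35, button tip x = +39 mm). 2 or 3 present, lying on the bench left of the charger at the start.
- spent_3: Spent cell: box-shaped cell, grey with a black band at one end, 26 x 26 mm in section, 0.11 kg. Body 70 mm long, plus a brass button (12 mm across, 4 mm long) at the banded end; the other end is flat bare steel. Origin: centre of the 70 mm body; x points along it to the button (flat end x = -35, button tip x = +39 mm). 2 or 3 present, lying on the bench left of the charger at the start.
- steel_cup: Bystander: steel cup of tools, 72 mm across, 125 mm high, behind the charger. Origin at the centre of its underside.
- oil_stone: Bystander: dark oil stone, 13 x 90 x 12 mm, in front of the charger. Origin at the centre of its underside.
- hex_key: Bystander: black hex key, 36 x 88 x 6 mm, in front of the charger. Origin at the centre of its underside.
- bench_file: Bystander: file with a wooden handle, 22 x 220 x 22 mm, behind the cells on the left. Origin at the centre of its underside.
Not all that is in view belongs to the job. Leave any orange or pink look-alike of the spent_2 alone.

How it is judged:
By the outcome, as a careful person would: the job done as asked, in the order asked, and still so for the second after the job is handed in, with the robot touching nothing.
Of charged_1, charged_2, charged_3 only 1 to 2 are there at a start; the rules pass over those that are not, and their reading is None.
Of spent_1, spent_2, spent_3 only 2 to 3 are there at a start; the rules pass over those that are not, and their reading is None.
At some moment in a run one of spent_1, spent_2, spent_3 may be knocked a few centimetres aside while the robot is not near it.
Once in a run the grip may slacken for a moment while it holds something.
It also fails if it takes over 210 s, if anything falls off the work surface, if the arm or the gripper's body presses on something with over 40 N, if the wrist force passes 120 N, or if a joint passes its speed limit or range.

## Working session

There is one attempt and no reset: what is moved stays moved. The work goes in short steps, Python scripts to look and compute and a shell command to move; the robot and the scene stay as the last step left them, time stands still between calls to the robot, and variables do not carry over. Pictures are saved under pics/ and viewed, about 12 in all and at most 16, crops included, and the job is handed in when it is done.

```bash
mkdir -p pics; ls; python3 - <<'E'
from workcell import env
import cv2,json
s=env.state();print({k:s[k] for k in('time_s','ee_pos','ee_rot','gripper_width','force')})
for n in('scene','top'):
    f=env.grab_frame(n);cv2.imwrite(f'pics/{n}0.png',f['frame'][:,:,::-1])
    print(n,f['intrinsics'],f['extrinsics'])
    for t in ['spring_wall','bay_1','knob_axis','isolator_grip','charger','out_tray','spent_1','charged_1']:
        print(t,[(round(d['confidence'],2),[round(float(x),1) for x in d['uv']]) for d in env.pinpoint(n,t)])
E
```

```text
pics
{'time_s': 0.0, 'ee_pos': array([149.32718725, 555.10539441, 403.89450975]), 'ee_rot': array([-1.79896397e+02, -6.48029360e-04,  1.64943205e+02]), 'gripper_width': 91.07127320893925, 'force': array([-0.74548966, -0.34933238, -0.7286764 ])}
scene [[442.61406999   0.         278.27813627]
 [  0.         442.61406999 205.76697925]
 [  0.           0.           1.        ]] [[-8.87781390e-01 -3.40701040e-01  3.09462445e-01  5.39801413e+01]
 [-4.60233544e-01  6.49209010e-01 -6.05568118e-01  9.61489635e+02]
 [ 5.41188009e-03 -6.80037104e-01 -7.33157725e-01  1.16174367e+03]
 [ 0.00000000e+00  0.00000000e+00  0.00000000e+00  1.00000000e+00]]
spring_wall [(0.62, [270.1, 212.3])]
bay_1 [(0.87, [290.7, 203.2]), (0.84, [278.0, 227.3]), (0.75, [286.6, 218.0])]
knob_axis [(0.89, [310.4, 180.7]), (0.41, [333.9, 209.0])]
isolator_grip [(0.45, [288.5, 173.7])]
charger [(0.69, [283.6, 222.3])]
out_tray [(0.56, [338.1, 157.5]), (0.51, [286.1, 215.9]), (0.46, [311.5, 178.0])]
spent_1 [(0.82, [231.8, 265.4]), (0.7, [281.5, 278.9]), (0.67, [233.6, 295.7]), (0.64, [251.9, 326.0]), (0.49, [192.6, 322.6])]
charged_1 [(0.65, [285.0, 216.0])]
top [[391.20145394   0.         283.7906941 ]
 [  0.         391.20145394 211.16610565]
 [  0.           0.           1.        ]] [[-2.53984650e-02 -9.80206783e-01  1.96340471e-01  3.30605716e+02]
 [-9.99630720e-01  2.30044815e-02 -1.44643485e-02  7.71732905e+01]
 [ 9.66134174e-03 -1.96635339e-01 -9.80429091e-01  1.09574709e+03]
 [ 0.00000000e+00  0.00000000e+00  0.00000000e+00  1.00000000e+00]]
spring_wall [(0.78, [284.5, 206.3])]
bay_1 [(0.88, [313.0, 224.9]), (0.82, [264.9, 233.5]), (0.56, [289.5, 228.1])]
knob_axis [(0.87, [352.4, 232.5])]
isolator_grip [(0.37, [350.1, 196.3])]
charger [(0.92, [288.7, 231.6])]
out_tray []
spent_1 [(0.85, [198.1, 215.5]), (0.7, [122.7, 212.9]), (0.62, [138.3, 270.7]), (0.55, [207.9, 268.2]), (0.49, [163.2, 235.3])]
charged_1 [(0.58, [288.7, 231.0])]
```

View pics/scene0.png

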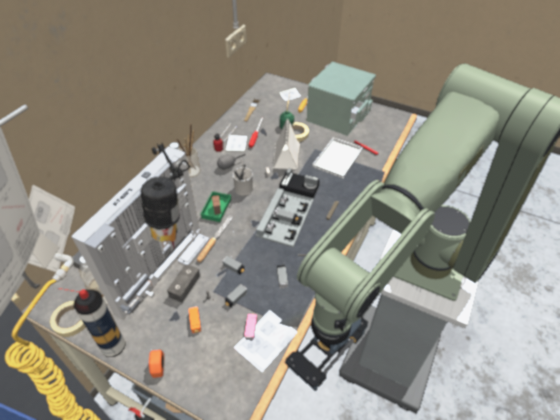

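View pics/top0.png

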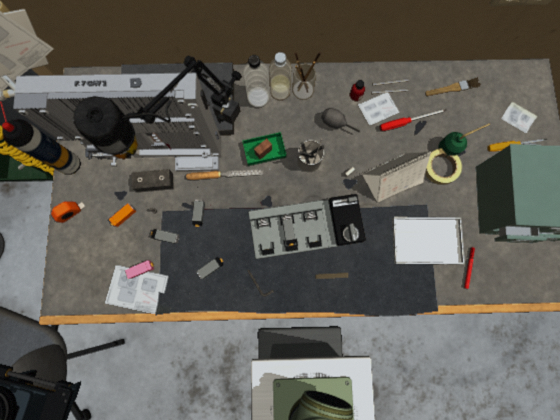

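```bash
cat > h.py <<'E'
from workcell import env
import numpy as np,cv2
from scipy.optimize import least_squares
def back(f,uv,z):
    K=f['intrinsics'];T=f['extrinsics']
    d=T[:3,:3]@np.linalg.solve(K,[uv[0],uv[1],1]);o=T[:3,3]
    return o+d*(z-o[2])/d[2]
def proj(f,P):
    K=f['intrinsics'];T=f['extrinsics']
    p=(np.atleast_2d(P)-T[:3,3])@T[:3,:3];q=p@K.T
    return q[:,:2]/q[:,2:]
def crop(f,name,c0,r0,w,h,k):
    im=f['frame'][r0:r0+h,c0:c0+w,::-1]
    im=cv2.resize(im,None,fx=k,fy=k,interpolation=cv2.INTER_CUBIC)
    cv2.imwrite('pics/'+name,im);return im
E
python3 - <<'E'
from h import *
F={n:env.grab_frame(n) for n in('scene','top')}
a=crop(F['top'],'a.png',90,185,290,105,2.7)
b=crop(F['scene'],'b.png',180,150,180,180,4.4)
C={'spring_wall':[(48,0,25)],'knob_axis':[(-45,-165,60)],'isolator_grip':[(45,-183,53)],'charger':[(0,0,0)],'bay_1':[(-11,66,25),(-11,0,25),(-11,-66,25)]}
obs=[]
for n in F:
    for t,pts in C.items():
        for d in env.pinpoint(n,t)[:len(pts)]: obs.append((n,pts,d['uv'],t,d['confidence']))
def T(p,P):
    c,s=np.cos(p[2]),np.sin(p[2]);P=np.array(P,float)
    return np.c_[p[0]+c*P[:,0]-s*P[:,1],p[1]+s*P[:,0]+c*P[:,1],P[:,2]]
def res(p):
    r=[]
    for n,pts,uv,t,c in obs:
        e=proj(F[n],T(p,pts))-uv;r.append(e[np.argmin((e**2).sum(1))])
    return np.ravel(r)
s=least_squares(res,[400,50,0],loss='soft_l1');print(s.x[:2],np.degrees(s.x[2]))
for o,e in zip(obs,res(s.x).reshape(-1,2)):print(o[0],o[3],round(o[4],2),e.round(1))
for d in env.pinpoint('top','spent_1'): print('spent top',d['confidence'].__round__(2),back(F['top'],d['uv'],13).round(0),d['uv'])
for d in env.pinpoint('scene','spent_1'): print('spent sc',d['confidence'].__round__(2),back(F['scene'],d['uv'],13).round(0),d['uv'])
for n in F:
  for d in env.trace(n,'out_tray')[:2]:
    m=d['pixels'];c=cv2.findContours(m.astype(np.uint8),0,2)[0];c=max(c,key=cv2.contourArea)
    bx=cv2.boxPoints(cv2.minAreaRect(c));print('tray',n,d['confidence'],[back(F[n],q,16)[:2].round(0).tolist() for q in bx],bx.tolist())
E
```

```text
[500.43403533  52.5457358 ] 6.373612085778956
scene spring_wall 0.63 [-1.1 -2.2]
scene knob_axis 0.85 [-3.6  0.2]
scene isolator_grip 0.51 [ 1.1 -3.2]
scene charger 0.84 [-0.7 -0.4]
scene bay_1 0.81 [-0.7 -1. ]
scene bay_1 0.75 [0.7 3.3]
scene bay_1 0.56 [ 0.5 -0.5]
top spring_wall 0.96 [0.5 3.3]
top knob_axis 0.64 [-1.9 -0.3]
top charger 0.73 [-2.  -1.2]
top bay_1 0.91 [2.2 0.7]
top bay_1 0.86 [-0.3  4.4]
spent top 0.63 [390. 267.  13.] [210.0, 269.2]
spent top 0.58 [549. 507.  13.] [125.1, 214.4]
spent top 0.56 [542. 310.  13.] [195.5, 215.1]
spent top 0.55 [400. 459.  13.] [139.8, 267.2]
spent top 0.53 [492. 397.  13.] [163.8, 233.4]
spent sc 0.69 [550. 308.  13.] [231.9, 265.7]
spent sc 0.64 [400. 465.  13.] [248.1, 326.4]
spent sc 0.61 [545. 516.  13.] [195.2, 319.6]
spent sc 0.54 [481. 404.  13.] [234.8, 298.0]
spent sc 0.47 [387. 276.  13.] [282.7, 278.3]
tray scene 0.97 [[521.0, -236.0], [529.0, -480.0], [386.0, -425.0], [389.0, -194.0]] [[312.0235290527344, 165.1058807373047], [334.3411560058594, 130.03529357910156], [362.1000061035156, 147.6999969482422], [339.7823791503906, 182.7705841064453]]
tray top 0.83 [[523.0, -243.0], [518.0, -443.0], [387.0, -428.0], [392.0, -232.0]] [[392.0, 217.0], [463.0, 217.0], [463.0, 264.0], [392.0, 264.0]]
tray top 0.66 [[482.0, 434.0], [510.0, 427.0], [487.0, 353.0], [460.0, 360.0]] [[149.85386657714844, 237.12606811523438], [152.57594299316406, 227.32662963867188], [179.1891326904297, 234.71917724609375], [176.46705627441406, 244.51861572265625]]
```

View pics/a.png

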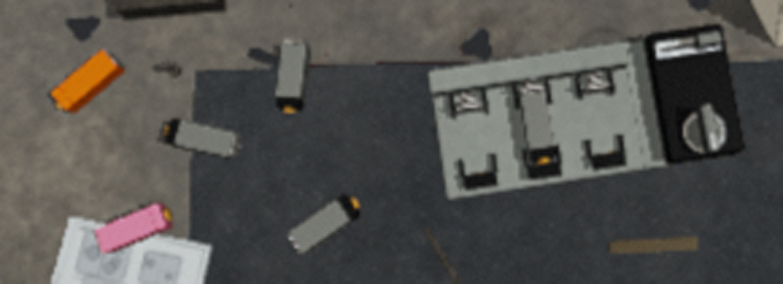

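View pics/b.png

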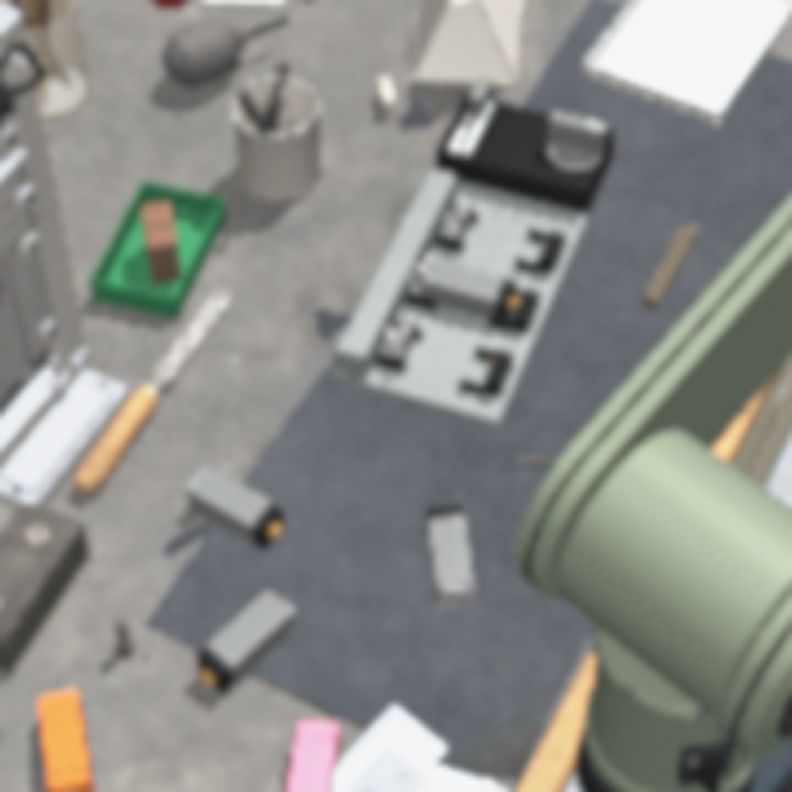

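```bash
cat > fit.py <<'E'
from h import *
from scipy.ndimage import map_coordinates
from scipy.optimize import minimize
F={n:env.grab_frame(n) for n in('scene','top')}
def T(p,P):
    c,s=np.cos(p[2]),np.sin(p[2]);P=np.array(P,float)
    return np.c_[p[0]+c*P[:,0]-s*P[:,1],p[1]+s*P[:,0]+c*P[:,1],P[:,2]]
def rect(x0,x1,y0,y1,z):
    q=[(x0,y0,z),(x1,y0,z),(x1,y1,z),(x0,y1,z)];return [(q[i],q[(i+1)%4]) for i in range(4)]
L=rect(-67.5,67.5,-205,-125,38)+[((-67.5,-103,12),(-67.5,103,12)),((-67.5,103,12),(36,103,12)),((36,-103,42),(36,103,42)),((60,-103,42),(60,103,42)),((36,103,42),(60,103,42))]
G={}
for n in F:
    g=cv2.GaussianBlur(cv2.cvtColor(F[n]['frame'],cv2.COLOR_RGB2GRAY).astype(np.float32),(0,0),1.0)
    G[n]=np.hypot(cv2.Sobel(g,5,1,0),cv2.Sobel(g,5,0,1));G[n]=np.minimum(G[n],150)
def pts(p):
    t=np.linspace(.05,.95,40)[:,None]
    return np.vstack([T(p,np.array(a)*(1-t)+np.array(b)*t) for a,b in L])
def score(p,ns=F):
    return -sum(map_coordinates(G[n],proj(F[n],pts(p))[:,::-1].T,order=1).mean() for n in ns)
def fit(ns):
    best=None
    for dx in(-6,0,6):
        for dy in(-6,0,6):
            for a in (5,6.4,8):
                r=minimize(score,[500+dx,52.5+dy,np.radians(a)],args=(ns,),method='Nelder-Mead',options=dict(initial_simplex=np.array([500+dx,52.5+dy,np.radians(a)])+np.array([[0,0,0],[3,0,0],[0,3,0],[0,0,.02]])))
                if best is None or r.fun<best.fun:best=r
    return best
if __name__=='__main__':
    for ns in(['top'],['scene'],['top','scene']):
        b=fit(ns);print(ns,b.x[:2].round(1),np.degrees(b.x[2]).round(2),b.fun)
    ims=[]
    for n,(c0,r0,w,h) in {'top':(245,190,125,75),'scene':(250,160,85,90)}.items():
        k=6 if n=='top' else 6
        im=crop(F[n],'t.png',c0,r0,w,h,k)
        for a,bb in L:
            q=((proj(F[n],T(b.x,[a,bb]))-[c0,r0]+.5)*k-.5)
            cv2.line(im,*[tuple(int(round(v)) for v in z) for z in q],(0,0,255),1)
        cv2.imwrite(f'pics/ov_{n}.png',im)
    for n,uvs in {'top':[(310,153),(363,178),(400,200)],'scene':[(242,185),(275,167),(299,170)]}.items():
        for u in uvs: print(n,u,back(F[n],u,0).round(0))
E
python3 fit.py
```

```text
['top'] [497.7  52. ] 6.57 -118.1465072631836
['scene'] [494.3  53.3] 5.35 -114.2456283569336
['top', 'scene'] [497.2  52.1] 6.83 -225.01931762695312
top (310, 153) [723. -21.   0.]
top (363, 178) [ 643. -172.    0.]
top (400, 200) [ 575. -275.    0.]
scene (242, 185) [713. -29.   0.]
scene (275, 167) [ 650. -175.    0.]
scene (299, 170) [ 560. -203.    0.]
```

View pics/ov_top.png

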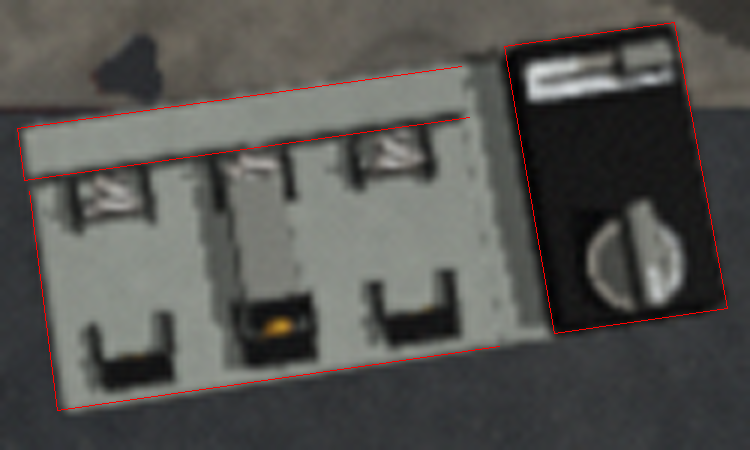

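```bash
python3 -m handwheel '[{"gripper":100,"travel":[0,-0.04,0],"twist":0},{"gripper":100,"travel":[0,-0.04,0],"twist":0},{"gripper":100,"travel":[-0.02,-0.03,0],"twist":0},{"gripper":100,"travel":[-0.03,-0.03,0],"twist":0},{"gripper":100,"travel":[-0.03,-0.03,0],"twist":0}]' 20
```

```text
time_s: 2.22
ee_pos: [181.4, 370.0, 404.8]
ee_rot: [180.0, 0.0, 165.1]
force: [1.2, 1.0, 0.9]
gripper_width: 91.0
```

```bash
cat > d.py <<'E'
# d.py charger-x charger-y grasp_z yawoffset  (or w X Y z yaw): remaining move in tool axes
import sys,numpy as np
from workcell import env
CH=np.array([497.3,52.1]);A=np.radians(6.8)
a=sys.argv[1:]
s=env.state();p=np.array(s['ee_pos']);yaw=s['ee_rot'][2]
if a[0]=='w': x,y,z,Y=map(float,a[1:]);t=np.array([x,y])
else:
    x,y,z,Y=map(float,a);R=np.array([[np.cos(A),-np.sin(A)],[np.sin(A),np.cos(A)]]);t=CH+R@[x,y];Y+=np.degrees(A)
dy=(Y-yaw+180)%360-180
def ax(w):
    w=np.radians(w);d=t-p[:2];return np.array([d@[np.cos(w),np.sin(w)],d@[np.sin(w),-np.cos(w)],-(z+172-p[2])]).round(1)
print('target',t.round(1),'twist rad',round(-np.radians(dy),3),'travel at current yaw',ax(yaw),'at target yaw',ax(Y),'j',np.round(s['qpos'],0),'F',np.round(s['force'],1))
E
T='{"gripper":50,"travel":[0,0,0],"twist":0.119}'
python3 -m handwheel '[{"gripper":50,"travel":[0,0,0],"twist":0.119},{"gripper":50,"travel":[0,0,0],"twist":0.119},{"gripper":50,"travel":[0,0,0],"twist":0.119},{"gripper":50,"travel":[0,0,0],"twist":0.119},{"gripper":50,"travel":[0,0,0],"twist":0.119}]' 
python3 -m handwheel '[{"gripper":50,"travel":[0,0,0],"twist":0.119},{"gripper":50,"travel":[0,0,0],"twist":0.119},{"gripper":50,"travel":[0,0,0],"twist":0.119},{"gripper":50,"travel":[0,0,0],"twist":0.119},{"gripper":50,"travel":[0,0,0],"twist":0.119}]' 
python3 d.py 45 -183 150 90
```

```text
time_s: 2.63
ee_pos: [181.8, 371.4, 405.0]
ee_rot: [180.0, -0.0, 130.5]
force: [-0.3, 0.3, 0.8]
gripper_width: 60.7
time_s: 3.05
ee_pos: [181.7, 371.6, 404.9]
ee_rot: [180.0, -0.0, 96.4]
force: [-0.6, 0.0, -0.2]
gripper_width: 45.7
target [ 563.7 -124.3] twist rad -0.007 travel at current yaw [-535.5  324.1   82.9] at target yaw [-537.6  320.6   82.9] j [ 62.   4. 109.   0.  68.  56.] F [-0.6  0.  -0.2]
```

```bash

for i in 1 2 3; do python3 -m handwheel '[{"gripper":50,"travel":[-0.0336,0.020,0],"twist":0},{"gripper":50,"travel":[-0.0336,0.020,0],"twist":0},{"gripper":50,"travel":[-0.0336,0.020,0],"twist":0},{"gripper":50,"travel":[-0.0336,0.020,0],"twist":0},{"gripper":50,"travel":[-0.0336,0.020,0],"twist":0}]' | tail -5 | head -2;done
python3 -m handwheel '[{"gripper":50,"travel":[-0.0336,0.020,0.02],"twist":0},{"gripper":50,"travel":[0,0,0.03],"twist":0},{"gripper":50,"travel":[0,0,0.03],"twist":0},{"gripper":50,"travel":[0,0,0],"twist":0},{"gripper":50,"travel":[0,0,0],"twist":0}]'
python3 d.py 45 -183 62 90
```

```text
time_s: 3.47
ee_pos: [301.3, 215.0, 405.0]
time_s: 3.88
ee_pos: [420.6, 59.5, 405.0]
time_s: 4.3
ee_pos: [539.8, -95.5, 404.8]
time_s: 4.72
ee_pos: [561.3, -123.0, 324.7]
ee_rot: [-179.8, -0.1, 96.8]
force: [0.4, -0.2, 1.4]
gripper_width: 45.5
target [ 563.7 -124.3] twist rad -0.001 travel at current yaw [-1.6  2.2 90.7] at target yaw [-1.6  2.2 90.7] j [-14.  22.  97.   0.  62. -20.] F [ 0.4 -0.2  1.4]
```

```bash

python3 -m handwheel '[{"gripper":50,"travel":[0.001,0.002,0.03],"twist":0},{"gripper":50,"travel":[0,0,0.03],"twist":0},{"gripper":50,"travel":[0,0,0.02],"twist":0},{"gripper":50,"travel":[0,0,0.01],"twist":0},{"gripper":50,"travel":[0,0,0],"twist":0}]'
python3 -m handwheel '[{"gripper":0,"travel":[0,0,0],"twist":0},{"gripper":0,"travel":[0,0,0],"twist":0},{"gripper":0,"travel":[0,0,0],"twist":0},{"gripper":0,"travel":[0,0,0],"twist":0},{"gripper":0,"travel":[0,0,0],"twist":0}]' 15
python3 -m handwheel '[{"gripper":0,"travel":[0,0,0],"twist":0},{"gripper":0,"travel":[0,0,0],"twist":0},{"gripper":0,"travel":[0,0,0],"twist":0},{"gripper":0,"travel":[0,0,0],"twist":0},{"gripper":0,"travel":[0,0,0],"twist":0}]' 15
python3 d.py 45 -147 62 90
```

```text
time_s: 5.13
ee_pos: [563.5, -121.3, 235.7]
ee_rot: [-180.0, -0.0, 96.8]
force: [0.3, -0.5, -0.8]
gripper_width: 45.5
time_s: 5.55
ee_pos: [564.8, -121.7, 237.2]
ee_rot: [179.6, 0.1, 96.7]
force: [10.2, 3.2, -3.4]
gripper_width: 15.1
time_s: 5.97
ee_pos: [565.9, -121.5, 237.1]
ee_rot: [179.5, 0.1, 96.8]
force: [7.7, 2.2, -2.0]
gripper_width: 12.2
target [559.4 -88.5] twist rad -0.001 travel at current yaw [33.5 -2.6  3.1] at target yaw [33.5 -2.6  3.1] j [-13.  27. 102.   0.  50. -20.] F [ 7.7  2.2 -2. ]
```

```bash

python3 -m handwheel '[{"gripper":0,"travel":[0.004,0.002,0],"twist":0},{"gripper":0,"travel":[0.006,0,0],"twist":0},{"gripper":0,"travel":[0.006,0,0],"twist":0},{"gripper":0,"travel":[0.006,0,0],"twist":0},{"gripper":0,"travel":[0.006,0,0],"twist":0}]'
python3 -m handwheel '[{"gripper":0,"travel":[0.004,0,0],"twist":0},{"gripper":0,"travel":[0.004,0,0],"twist":0},{"gripper":0,"travel":[0.002,0,0],"twist":0},{"gripper":0,"travel":[0,0,0],"twist":0},{"gripper":0,"travel":[0,0,0],"twist":0}]'
python3 d.py 45 -147 62 90
```

```text
time_s: 6.38
ee_pos: [563.1, -93.2, 237.0]
ee_rot: [179.7, 0.1, 96.8]
force: [5.0, -1.2, 5.6]
gripper_width: 11.9
time_s: 6.8
ee_pos: [562.0, -84.8, 237.0]
ee_rot: [179.7, 0.3, 96.9]
force: [4.5, -8.8, 5.3]
gripper_width: 11.9
target [559.4 -88.5] twist rad 0.001 travel at current yaw [-3.4 -3.1  3. ] at target yaw [-3.4 -3.1  3. ] j [-10.  27. 104.  -0.  50. -16.] F [ 4.5 -8.8  5.3]
```

```bash

python3 -m handwheel '[{"gripper":0,"travel":[0.003,0,0],"twist":0},{"gripper":0,"travel":[0,0,0],"twist":0},{"gripper":50,"travel":[0,0,0],"twist":0},{"gripper":50,"travel":[0,0,0],"twist":0},{"gripper":50,"travel":[0,0,0],"twist":0}]' 
python3 -m handwheel '[{"gripper":50,"travel":[0,0,0],"twist":0},{"gripper":50,"travel":[0,0,-0.03],"twist":0},{"gripper":50,"travel":[0,0,-0.04],"twist":0},{"gripper":50,"travel":[0,0,-0.04],"twist":0},{"gripper":50,"travel":[0,-0.02,-0.04],"twist":0}]' 
for i in 1 2; do python3 -m handwheel '[{"gripper":50,"travel":[0,-0.04,0],"twist":0.115},{"gripper":50,"travel":[0,-0.04,0],"twist":0.115},{"gripper":50,"travel":[0,-0.04,0],"twist":0.115},{"gripper":50,"travel":[0.0,-0.035,0],"twist":0.115},{"gripper":50,"travel":[0.0,-0.03,0],"twist":0.115}]' ;done
python3 d.py -11 0 32 0
python3 -c "
from h import *
crop(env.grab_frame('top'),'c.png',240,180,140,80,5)
crop(env.grab_frame('scene'),'c2.png',240,150,100,90,5)
import fit
for n in fit.F:
  for k in ('isolator_grip','bay_1','knob_axis'):
    for d in env.pinpoint(n,k): print(n,k,round(d['confidence'],2),back(fit.F[n],d['uv'],{'isolator_grip':53,'bay_1':25,'knob_axis':60}[k]).round(1))
"
```

```text
time_s: 7.22
ee_pos: [559.3, -80.1, 234.9]
ee_rot: [-179.8, -0.1, 96.7]
force: [-0.2, -0.2, 0.3]
gripper_width: 29.1
time_s: 7.63
ee_pos: [543.5, -82.3, 384.4]
ee_rot: [179.9, -0.0, 96.8]
force: [1.1, 0.3, 0.5]
gripper_width: 45.6
time_s: 8.05
ee_pos: [357.0, -64.8, 382.3]
ee_rot: [-179.8, 0.0, 63.4]
force: [0.4, 0.0, 0.3]
gripper_width: 45.7
time_s: 8.47
ee_pos: [222.7, 39.5, 382.5]
ee_rot: [-179.9, 0.1, 33.1]
force: [0.7, 0.7, -0.2]
gripper_width: 45.8
target [486.4  50.8] twist rad 0.459 travel at current yaw [227.1 134.5 178.5] at target yaw [263.2  20.  178.5] j [  7. -14. 127.   0.  67.  64.] F [ 0.7  0.7 -0.2]
scene isolator_grip 0.66 [476.9  72.8  53. ]
scene isolator_grip 0.52 [559.  -71.2  53. ]
scene bay_1 0.83 [509.6 -10.6  25. ]
scene bay_1 0.76 [496.   57.3  25. ]
scene bay_1 0.73 [489.7 104.6  25. ]
scene knob_axis 0.85 [ 486.  -129.6   60. ]
top isolator_grip 0.45 [566.8 -87.9  53. ]
top bay_1 0.86 [491.7  51.4  25. ]
top bay_1 0.82 [479.5 113.5  25. ]
top bay_1 0.81 [498.7 -17.6  25. ]
top knob_axis 0.87 [ 474.3 -124.1   60. ]
```

View pics/c.png

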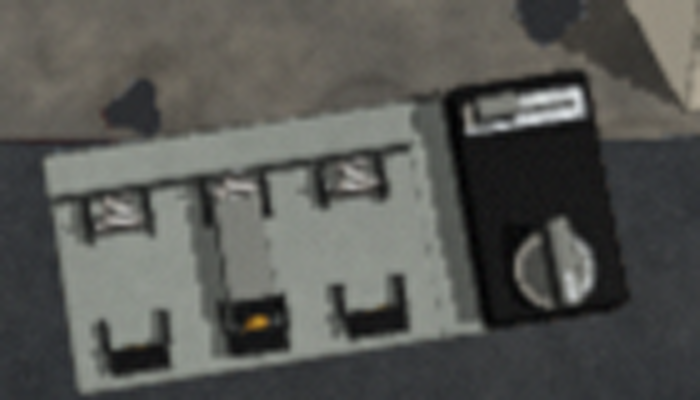

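```bash
sed -i 's/497.3,52.1/499.5,51.8/' d.py
python3 -m handwheel '[{"gripper":50,"travel":[0.035,0.02,0],"twist":0.115},{"gripper":50,"travel":[0.035,0.02,0],"twist":0.115},{"gripper":50,"travel":[0.03,0.02,0],"twist":0.115},{"gripper":50,"travel":[0.03,0,0.01],"twist":0.114},{"gripper":50,"travel":[0.03,0,0.01],"twist":0}]' 
python3 -m handwheel '[{"gripper":50,"travel":[0.03,0,0.02],"twist":0},{"gripper":50,"travel":[0.02,0,0.02],"twist":0},{"gripper":50,"travel":[0.02,0,0.02],"twist":0},{"gripper":50,"travel":[0,0,0],"twist":0},{"gripper":50,"travel":[0,0,0],"twist":0}]' 
python3 d.py -11 0 33 0
```

```text
time_s: 9.38
ee_pos: [402.6, 41.1, 362.8]
ee_rot: [-180.0, -0.0, 6.8]
force: [-0.1, 0.7, 0.1]
gripper_width: 45.5
time_s: 9.8
ee_pos: [470.2, 50.0, 301.7]
ee_rot: [-180.0, 0.2, 7.1]
force: [-1.1, -0.1, 0.4]
gripper_width: 46.0
target [488.6  50.5] twist rad 0.005 travel at current yaw [18.3  1.7 96.7] at target yaw [18.3  1.6 96.7] j [  5.  15. 111.   0.  54.  88.] F [-1.1 -0.1  0.4]
```

```bash

python3 -m handwheel '[{"gripper":50,"travel":[0.018,0.002,0.02],"twist":0},{"gripper":50,"travel":[0,0,0.03],"twist":0},{"gripper":50,"travel":[0,0,0.02],"twist":0},{"gripper":50,"travel":[0,0,0.015],"twist":0},{"gripper":50,"travel":[0,0,0.011],"twist":0}]'
python3 -m handwheel '[{"gripper":50,"travel":[0,0,0],"twist":0},{"gripper":0,"travel":[0,0,0],"twist":0},{"gripper":0,"travel":[0,0,0],"twist":0},{"gripper":0,"travel":[0,0,0],"twist":0},{"gripper":0,"travel":[0,0,0],"twist":0}]' 5
python3 -m handwheel '[{"gripper":0,"travel":[0,0,0],"twist":0},{"gripper":0,"travel":[0,0,0],"twist":0},{"gripper":0,"travel":[0,0,0],"twist":0},{"gripper":0,"travel":[0,0,0],"twist":0},{"gripper":0,"travel":[0,0,0],"twist":0}]' 35
python3 d.py -11 0 33 0
```

```text
time_s: 10.22
ee_pos: [486.9, 50.3, 207.0]
ee_rot: [-180.0, 0.1, 7.1]
force: [-0.4, -0.7, -0.5]
gripper_width: 45.6
time_s: 10.63
ee_pos: [488.1, 50.6, 208.5]
ee_rot: [180.0, -0.1, 7.2]
force: [-0.1, -1.1, 5.4]
gripper_width: 25.7
time_s: 11.05
ee_pos: [488.1, 50.6, 208.5]
ee_rot: [180.0, -0.1, 7.2]
force: [-0.7, -2.5, 7.8]
gripper_width: 25.8
target [488.6  50.5] twist rad 0.006 travel at current yaw [0.5 0.2 3.5] at target yaw [0.5 0.2 3.5] j [  5.  23. 115.  -0.  41.  87.] F [-0.7 -2.5  7.8]
```

```bash

python3 -m handwheel '[{"gripper":0,"travel":[0.002,0,-0.003],"twist":0},{"gripper":0,"travel":[0.001,0,-0.005],"twist":0},{"gripper":0,"travel":[0,0,-0.01],"twist":0},{"gripper":0,"travel":[0,0,-0.02],"twist":0},{"gripper":0,"travel":[0,0,-0.03],"twist":0}]' 35
python3 -m handwheel '[{"gripper":0,"travel":[0,0,-0.03],"twist":0},{"gripper":0,"travel":[0,0,-0.03],"twist":0},{"gripper":0,"travel":[0,0,-0.02],"twist":0},{"gripper":0,"travel":[-0.01,0.035,0],"twist":0},{"gripper":0,"travel":[-0.01,0.035,0],"twist":0}]' 35
python3 -m handwheel '[{"gripper":0,"travel":[-0.01,0.035,0],"twist":0},{"gripper":0,"travel":[-0.01,0.035,0],"twist":0},{"gripper":0,"travel":[-0.01,0.035,0],"twist":0},{"gripper":0,"travel":[-0.01,0.035,0],"twist":0},{"gripper":0,"travel":[-0.01,0.035,0],"twist":0}]' 35
python3 -m handwheel '[{"gripper":0,"travel":[-0.01,0.035,0],"twist":0},{"gripper":0,"travel":[0,0.035,0],"twist":0},{"gripper":0,"travel":[0,0.035,0],"twist":0},{"gripper":0,"travel":[0,0,0],"twist":0},{"gripper":0,"travel":[0,0,0],"twist":0}]' 35
python3 d.py w 455 -337 40 7.2
python3 -c "
from h import *
a=crop(env.grab_frame('top'),'e.png',240,180,240,100,3.3)
b=crop(env.grab_frame('scene'),'f.png',250,110,130,130,4.5)
"
```

```text
time_s: 11.47
ee_pos: [489.5, 51.2, 273.8]
ee_rot: [-180.0, 0.4, 7.1]
force: [0.7, 0.3, -2.3]
gripper_width: 25.6
time_s: 11.88
ee_pos: [480.2, -20.3, 357.6]
ee_rot: [180.0, -0.3, 7.4]
force: [0.6, 0.6, -2.5]
gripper_width: 25.7
time_s: 12.3
ee_pos: [451.2, -202.2, 355.9]
ee_rot: [180.0, -0.1, 7.1]
force: [1.1, 0.4, -1.5]
gripper_width: 25.7
time_s: 12.72
ee_pos: [454.9, -307.6, 355.2]
ee_rot: [-180.0, -0.0, 7.0]
force: [-0.5, 0.9, -0.9]
gripper_width: 26.1
target [ 455. -337.] twist rad -0.004 travel at current yaw [ -3.4  29.2 143.2] at target yaw [ -3.5  29.2 143.2] j [-35.  18.  98.   0.  64.  48.] F [-0.5  0.9 -0.9]
```

View pics/e.png

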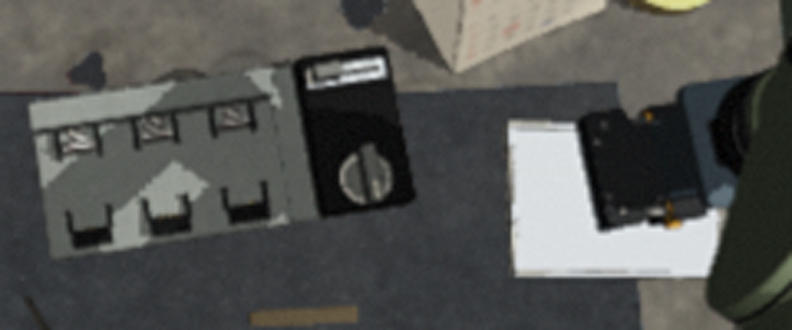

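```bash

python3 -m handwheel '[{"gripper":0,"travel":[-0.003,0.025,0.03],"twist":0},{"gripper":0,"travel":[0,0,0.04],"twist":0},{"gripper":0,"travel":[0,0,0.04],"twist":0},{"gripper":0,"travel":[0,0,0.03],"twist":0},{"gripper":0,"travel":[0,0,0],"twist":0}]' 35
python3 -m handwheel '[{"gripper":0,"travel":[0,0,0.006],"twist":0},{"gripper":0,"travel":[0,0,0.003],"twist":0},{"gripper":0,"travel":[0,0,0.002],"twist":0},{"gripper":0,"travel":[0,0,0],"twist":0},{"gripper":0,"travel":[0,0,0],"twist":0}]' 35
python3 d.py w 455 -337 40 7.2
```

```text
time_s: 13.23
ee_pos: [453.0, -328.3, 209.8]
ee_rot: [-179.5, 0.5, 7.2]
force: [-0.5, 0.1, -1.5]
gripper_width: 25.8
time_s: 13.65
ee_pos: [455.3, -331.4, 205.7]
ee_rot: [179.9, -0.1, 7.1]
force: [-0.6, 0.8, -1.0]
gripper_width: 25.7
target [ 455. -337.] twist rad -0.001 travel at current yaw [-1.   5.5 -6.3] at target yaw [-1.   5.5 -6.3] j [-37.  29. 106.   0.  45.  46.] F [-0.6  0.8 -1. ]
```

```bash

python3 -m handwheel '[{"gripper":0,"travel":[0,0,0.002],"twist":0},{"gripper":0,"travel":[0,0,0.002],"twist":0},{"gripper":0,"travel":[0,0,0.001],"twist":0},{"gripper":0,"travel":[0,0,0],"twist":0},{"gripper":0,"travel":[0,0,0],"twist":0}]' 35
python3 -m handwheel '[{"gripper":20,"travel":[0,0,0],"twist":0},{"gripper":40,"travel":[0,0,0],"twist":0},{"gripper":50,"travel":[0,0,0],"twist":0},{"gripper":50,"travel":[0,0,0],"twist":0},{"gripper":50,"travel":[0,0,0],"twist":0}]' 35
python3 -m handwheel '[{"gripper":50,"travel":[0,0,-0.02],"twist":0},{"gripper":50,"travel":[0,0,-0.04],"twist":0},{"gripper":50,"travel":[0,0,-0.04],"twist":0},{"gripper":50,"travel":[0,-0.03,-0.04],"twist":0},{"gripper":50,"travel":[0,-0.04,0],"twist":0}]' 35
for i in 1 2 3; do python3 -m handwheel '[{"gripper":50,"travel":[0,-0.04,0],"twist":0},{"gripper":50,"travel":[0,-0.04,0],"twist":0},{"gripper":50,"travel":[0,-0.04,0],"twist":0},{"gripper":50,"travel":[0,-0.04,0],"twist":0},{"gripper":50,"travel":[0,-0.03,0],"twist":0}]' 35|sed -n 2p;done
cat > sp.py <<'E'
from h import *
F={n:env.grab_frame(n) for n in('scene','top')}
for n in ('top','scene'):
  for d in env.trace(n,'spent_1'):
    m=d['pixels']
    col=F[n]['frame'][m].mean(0)
    pts=np.argwhere(m)[:,::-1]
    W=np.array([back(F[n],q,20)[:2] for q in pts]);c=W.mean(0);u,s,vt=np.linalg.svd(W-c,full_matrices=False)
    # black band end: mean of dark pixels
    g=F[n]['frame'].max(2)[m];dk=W[g<60]
    uv=d['uv'];print(n,round(d['confidence'],2),'uv',np.round(uv),'c',c.round(0),'ang',np.degrees(np.arctan2(vt[0][1],vt[0][0])).round(0),'len',(s*np.sqrt(12/len(W))).round(0),'band-c',(dk.mean(0)-c).round(0) if len(dk) else None,'rgb',col.round(0))
E
python3 sp.py
python3 -c "
from h import *
a=crop(env.grab_frame('top'),'g.png',100,190,380,90,2.1)
"
```

```text
time_s: 14.07
ee_pos: [455.1, -331.4, 200.6]
ee_rot: [179.9, -0.1, 7.1]
force: [-1.8, 1.8, 7.8]
gripper_width: 26.0
time_s: 14.48
ee_pos: [454.9, -331.2, 199.0]
ee_rot: [-180.0, 0.0, 7.1]
force: [0.2, -0.4, -0.2]
gripper_width: 45.2
time_s: 14.9
ee_pos: [449.1, -269.4, 339.2]
ee_rot: [179.4, -0.7, 6.9]
force: [2.5, 0.1, -0.2]
gripper_width: 46.0
ee_pos: [422.1, -75.9, 332.4]
ee_pos: [398.8, 112.7, 332.6]
ee_pos: [375.4, 301.6, 332.5]
top 0.8 uv [125. 214.] c [546. 513.] ang 131.0 len [71. 35.] band-c None rgb [183. 101.  17.]
top 0.71 uv [198. 215.] c [546. 302.] ang 176.0 len [73. 30.] band-c [-23.  -2.] rgb [99. 99. 92.]
top 0.57 uv [217. 264.] c [406. 248.] ang -58.0 len [49. 28.] band-c [ 4. -5.] rgb [72. 69. 61.]
top 0.23 uv [311. 156.] c [709. -17.] ang 161.0 len [88. 66.] band-c [-9.  8.] rgb [84. 80. 72.]
scene 0.81 uv [235. 265.] c [546. 307.] ang 169.0 len [74. 35.] band-c [-30.  11.] rgb [139. 140. 137.]
scene 0.62 uv [195. 321.] c [544. 519.] ang 131.0 len [82. 27.] band-c None rgb [230. 166.  94.]
scene 0.6 uv [250. 326.] c [392. 465.] ang 112.0 len [78. 31.] band-c None rgb [201. 139. 156.]
scene 0.55 uv [234. 298.] c [481. 398.] ang 77.0 len [74. 31.] band-c [ 4. 29.] rgb [138. 139. 137.]
scene 0.46 uv [279. 279.] c [387. 282.] ang 126.0 len [62. 28.] band-c None rgb [162. 164. 164.]
```

View pics/g.png

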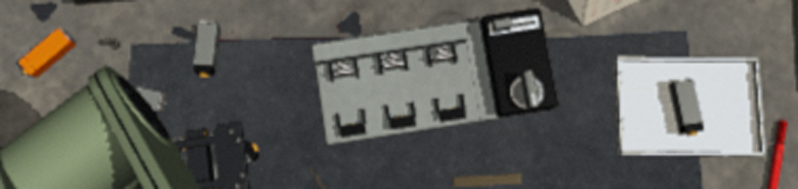

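```bash

python3 -m handwheel '[{"gripper":60,"travel":[0.035,0,0],"twist":0.12},{"gripper":60,"travel":[0.035,0,0],"twist":0.12},{"gripper":60,"travel":[0.035,0,0.02],"twist":0},{"gripper":60,"travel":[0.035,0,0.02],"twist":0},{"gripper":60,"travel":[0.03,0,0.01],"twist":0}]' 35
python3 -m handwheel '[{"gripper":60,"travel":[0,0,0],"twist":0},{"gripper":60,"travel":[0,0,0],"twist":0}]' 35
python3 d.py w 546 306 29 -7; python3 sp.py|grep '30[0-9]\.'
```

```text
time_s: 16.82
ee_pos: [547.0, 289.2, 280.5]
ee_rot: [179.9, 0.1, -6.8]
force: [-0.5, 0.0, -0.9]
gripper_width: 55.0
time_s: 16.98
ee_pos: [546.4, 289.5, 281.3]
ee_rot: [179.9, 0.1, -6.9]
force: [-0.6, -0.9, -0.0]
gripper_width: 54.7
target [546. 306.] twist rad 0.002 travel at current yaw [ -2.4 -16.3  80.3] at target yaw [ -2.5 -16.3  80.3] j [ 27.  28.  94.  -0.  59. 124.] F [-0.6 -0.9 -0. ]
scene 0.6 uv [234. 265.] c [545. 308.] ang 171.0 len [77. 35.] band-c [-27.   7.] rgb [116. 116. 113.]
scene 0.2 uv [308. 180.] c [ 488. -150.] ang 118.0 len [52. 43.] band-c None rgb [123. 125. 124.]
```

```bash

python3 -m handwheel '[{"gripper":60,"travel":[-0.002,-0.016,0.02],"twist":0},{"gripper":60,"travel":[0,0,0.025],"twist":0},{"gripper":60,"travel":[0,0,0.02],"twist":0},{"gripper":60,"travel":[0,0,0.015],"twist":0},{"gripper":60,"travel":[0,0,0],"twist":0}]' 10
python3 -m handwheel '[{"gripper":0,"travel":[0,0,0],"twist":0},{"gripper":0,"travel":[0,0,0],"twist":0},{"gripper":0,"travel":[0,0,0],"twist":0},{"gripper":0,"travel":[0,0,0],"twist":0},{"gripper":0,"travel":[0,0,0],"twist":0}]' 10
python3 -m handwheel '[{"gripper":0,"travel":[0,0,0],"twist":0},{"gripper":0,"travel":[0,0,0],"twist":0},{"gripper":0,"travel":[0,0,0],"twist":0},{"gripper":0,"travel":[0,0,-0.01],"twist":0},{"gripper":0,"travel":[0,0,-0.02],"twist":0}]' 45
python3 -m handwheel '[{"gripper":0,"travel":[0,0,-0.03],"twist":0},{"gripper":0,"travel":[0,0,-0.03],"twist":0},{"gripper":0,"travel":[-0.02,0,-0.02],"twist":-0.12},{"gripper":0,"travel":[0,0,0],"twist":-0.12},{"gripper":0,"travel":[0,0,0],"twist":0}]' 45
python3 d.py -22 66 53 0
python3 -c "
from h import *
a=crop(env.grab_frame('scene'),'i.png',200,180,130,120,4)
"
```

```text
time_s: 17.6
ee_pos: [543.1, 307.7, 200.3]
ee_rot: [179.8, 0.3, -6.6]
force: [-0.5, 0.1, -0.1]
gripper_width: 54.6
time_s: 18.02
ee_pos: [545.2, 307.9, 203.8]
ee_rot: [-180.0, -0.1, -6.6]
force: [-0.7, 0.8, 3.4]
gripper_width: 25.7
time_s: 18.43
ee_pos: [544.2, 307.5, 230.8]
ee_rot: [179.8, 0.3, -6.6]
force: [-0.4, 0.3, -1.2]
gripper_width: 25.1
time_s: 18.85
ee_pos: [524.8, 310.5, 314.7]
ee_rot: [-179.9, -0.2, 7.3]
force: [-0.3, 0.4, -2.2]
gripper_width: 25.7
target [469.8 114.7] twist rad 0.008 travel at current yaw [-79.2 187.3  89.7] at target yaw [-77.7 187.9  89.7] j [ 30.  25.  93.   0.  62. 112.] F [-0.3  0.4 -2.2]
```

View pics/i.png

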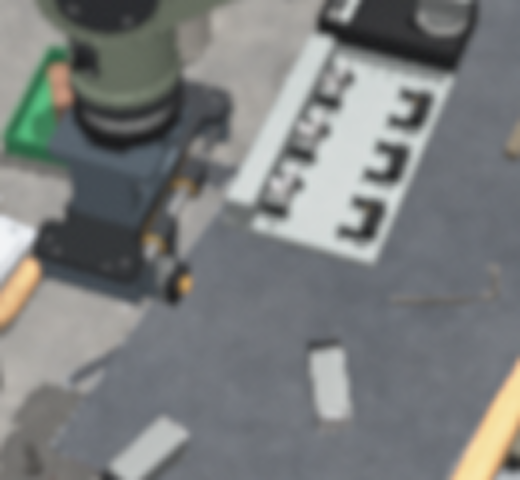

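```bash

python3 -m handwheel '[{"gripper":0,"travel":[-0.018,0.037,0],"twist":0},{"gripper":0,"travel":[-0.018,0.037,0],"twist":0},{"gripper":0,"travel":[-0.018,0.037,0],"twist":0},{"gripper":0,"travel":[-0.018,0.037,0],"twist":0},{"gripper":0,"travel":[-0.013,0.037,0.01],"twist":0}]' 45
python3 -m handwheel '[{"gripper":0,"travel":[0,0,0.02],"twist":0.008},{"gripper":0,"travel":[0,0,0],"twist":0},{"gripper":0,"travel":[0,0,0],"twist":0}]' 45
python3 d.py -30 66 61 0
```

```text
time_s: 19.32
ee_pos: [462.9, 114.6, 302.8]
ee_rot: [-180.0, -0.1, 7.0]
force: [-0.1, -1.1, -0.8]
gripper_width: 25.5
time_s: 19.57
ee_pos: [463.8, 115.8, 281.6]
ee_rot: [-180.0, 0.2, 6.5]
force: [0.1, 0.6, -1.3]
gripper_width: 25.8
target [461.9 113.8] twist rad -0.005 travel at current yaw [-2.2  1.8 48.6] at target yaw [-2.2  1.8 48.6] j [ 13.  17. 112.   0.  51.  96.] F [ 0.1  0.6 -1.3]
```

```bash

python3 -m handwheel '[{"gripper":0,"travel":[-0.002,0.002,0.02],"twist":-0.005},{"gripper":0,"travel":[0,0,0.015],"twist":0},{"gripper":0,"travel":[0,0,0.012],"twist":0},{"gripper":0,"travel":[0,0,0],"twist":0},{"gripper":0,"travel":[0,0,0],"twist":0}]' 45
for i in 1 2 3 4 5 6; do python3 -m handwheel '[{"gripper":0,"travel":[0.002,0,0],"twist":0},{"gripper":0,"travel":[0,0,0],"twist":0},{"gripper":0,"travel":[0,0,0],"twist":0}]' 45|sed -n '2p;4p';done
python3 d.py -30 66 61 0
python3 -c "
from h import *
a=crop(env.grab_frame('scene'),'j.png',240,180,90,90,6)
"
```

```text
time_s: 19.98
ee_pos: [462.7, 114.9, 235.7]
ee_rot: [-180.0, 0.0, 7.0]
force: [0.1, 0.1, -0.9]
gripper_width: 25.7
ee_pos: [464.6, 114.5, 236.4]
force: [1.4, -1.0, -1.2]
ee_pos: [466.2, 114.4, 235.8]
force: [-0.3, -0.7, -0.7]
ee_pos: [467.6, 114.6, 235.4]
force: [-2.2, -0.7, 0.3]
ee_pos: [469.6, 114.8, 235.3]
force: [-3.1, 0.3, 0.1]
ee_pos: [471.7, 115.1, 235.3]
force: [-3.9, -0.1, -0.7]
ee_pos: [473.8, 115.3, 235.3]
force: [-4.4, -0.3, -2.3]
target [461.9 113.8] twist rad 0.003 travel at current yaw [-12.    0.1   2.3] at target yaw [-12.    0.1   2.3] j [ 12.  21. 114.   0.  45.  95.] F [-4.4 -0.3 -2.3]
```

View pics/j.png

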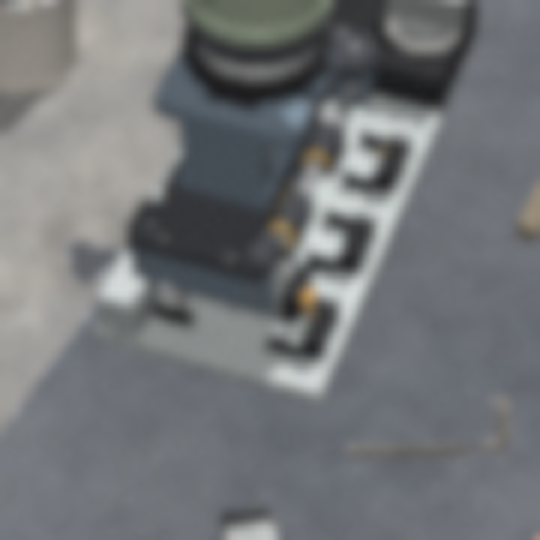

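```bash

python3 -m handwheel '[{"gripper":0,"travel":[0.003,0,0],"twist":0},{"gripper":0,"travel":[0.003,0,0],"twist":0},{"gripper":0,"travel":[0,0,0],"twist":0},{"gripper":0,"travel":[0,0,0],"twist":0}]' 45
for i in 1 2 3 4 5 6; do python3 -m handwheel '[{"gripper":0,"travel":[0,0,0.0015],"twist":0},{"gripper":0,"travel":[0,0,0.0015],"twist":0},{"gripper":0,"travel":[0,0,0],"twist":0}]' 45|sed -n '2p;4p';done
```

```text
time_s: 21.87
ee_pos: [479.5, 116.1, 235.3]
ee_rot: [-180.0, 0.1, 7.0]
force: [-5.4, -0.6, -0.3]
gripper_width: 25.6
ee_pos: [479.4, 116.1, 232.4]
force: [-6.4, -0.8, 0.2]
ee_pos: [479.4, 116.1, 229.5]
force: [-5.4, -1.4, -0.2]
ee_pos: [479.5, 116.0, 226.5]
force: [-5.6, -0.2, 0.4]
ee_pos: [479.5, 116.0, 223.5]
force: [-6.6, -0.5, 0.7]
ee_pos: [479.5, 116.0, 220.5]
force: [-6.5, -0.0, 0.2]
ee_pos: [479.5, 116.0, 217.4]
force: [-5.9, -0.6, 0.9]
```

```bash

for i in 1 2 3 4; do python3 -m handwheel '[{"gripper":0,"travel":[0,0,0.0015],"twist":0},{"gripper":0,"travel":[0,0,0],"twist":0},{"gripper":0,"travel":[0,0,0],"twist":0}]' 45|sed -n '2p;4p';done
```

```text
ee_pos: [479.4, 116.0, 216.0]
force: [-5.3, -0.2, -0.2]
ee_pos: [479.4, 116.0, 215.8]
force: [-9.2, -0.8, 11.6]
ee_pos: [479.3, 116.0, 215.7]
force: [-12.6, -2.0, 23.5]
ee_pos: [479.3, 116.0, 215.7]
force: [-16.0, -2.7, 36.4]
```

```bash

python3 -m handwheel '[{"gripper":0,"travel":[0,0,-0.002],"twist":0},{"gripper":0,"travel":[0,0,-0.002],"twist":0},{"gripper":0,"travel":[-0.002,0,0],"twist":0},{"gripper":0,"travel":[0,0,0],"twist":0},{"gripper":0,"travel":[0,0,0],"twist":0}]' 45
python3 -m handwheel '[{"gripper":35,"travel":[0,0,0],"twist":0},{"gripper":45,"travel":[0,0,0],"twist":0},{"gripper":50,"travel":[0,0,0],"twist":0},{"gripper":50,"travel":[0,0,0],"twist":0},{"gripper":50,"travel":[0,0,0],"twist":0}]' 45
python3 -m handwheel '[{"gripper":50,"travel":[0,0,-0.02],"twist":0},{"gripper":50,"travel":[0,0,-0.03],"twist":0},{"gripper":50,"travel":[0,0,-0.03],"twist":0},{"gripper":50,"travel":[0,0,-0.03],"twist":0},{"gripper":50,"travel":[-0.02,0.0,-0.02],"twist":0}]' 
for i in 1 2 ; do python3 -m handwheel '[{"gripper":50,"travel":[-0.02,0.03,0],"twist":0},{"gripper":50,"travel":[-0.02,0.03,0],"twist":0},{"gripper":50,"travel":[-0.02,0.03,0],"twist":0},{"gripper":50,"travel":[-0.02,0.03,0],"twist":0},{"gripper":50,"travel":[-0.02,0.03,0],"twist":0}]' ;done
python3 sp.py; python3 -c "
from h import *
a=crop(env.grab_frame('top'),'k.png',120,195,240,95,3.3)
"
```

```text
time_s: 24.78
ee_pos: [477.6, 115.8, 215.8]
ee_rot: [180.0, 0.0, 7.0]
force: [-5.9, -1.8, 1.7]
gripper_width: 25.8
time_s: 25.2
ee_pos: [478.6, 116.0, 215.8]
ee_rot: [-180.0, -0.1, 7.0]
force: [-0.3, 0.3, -0.4]
gripper_width: 45.1
time_s: 25.62
ee_pos: [461.0, 113.9, 348.8]
ee_rot: [-180.0, -0.5, 6.9]
force: [0.2, -0.3, 1.2]
gripper_width: 45.9
time_s: 26.03
ee_pos: [376.1, -48.7, 345.8]
ee_rot: [180.0, -0.1, 7.0]
force: [-0.0, -0.6, -0.2]
gripper_width: 45.5
time_s: 26.45
ee_pos: [294.8, -209.9, 345.9]
ee_rot: [179.9, -0.1, 7.0]
force: [1.0, -0.5, 0.7]
gripper_width: 45.5
top 0.85 uv [207. 268.] c [394. 267.] ang 123.0 len [71. 27.] band-c [ 12. -22.] rgb [105. 106. 100.]
top 0.83 uv [126. 214.] c [547. 513.] ang 131.0 len [70. 35.] band-c None rgb [184. 100.  16.]
top 0.81 uv [264. 236.] c [481. 116.] ang -173.0 len [73. 26.] band-c [-29.  -3.] rgb [109. 109. 102.]
top 0.69 uv [165. 234.] c [483. 391.] ang -103.0 len [72. 23.] band-c [ 7. 32.] rgb [109. 110. 104.]
top 0.51 uv [139. 270.] c [394. 459.] ang -70.0 len [75. 30.] band-c None rgb [194. 127. 148.]
top 0.32 uv [220. 174.] c [658. 239.] ang 92.0 len [207.  19.] band-c None rgb [157. 132. 100.]
scene 0.71 uv [279. 230.] c [480. 111.] ang 179.0 len [69. 47.] band-c [-30.  11.] rgb [141. 143. 140.]
scene 0.71 uv [250. 327.] c [392. 466.] ang 114.0 len [78. 28.] band-c None rgb [233. 195. 216.]
scene 0.69 uv [281. 278.] c [391. 273.] ang 123.0 len [83. 28.] band-c None rgb [160. 162. 162.]
scene 0.53 uv [235. 295.] c [482. 398.] ang 78.0 len [74. 35.] band-c [ 3. 30.] rgb [139. 140. 138.]
```

View pics/k.png

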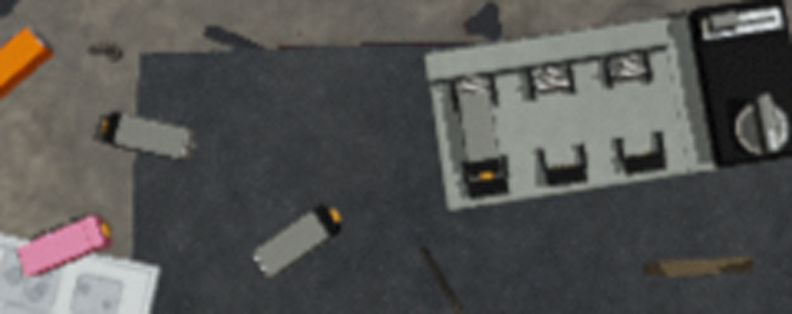

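```bash

for i in 1 2 ; do python3 -m handwheel '[{"gripper":60,"travel":[0.012,-0.039,0],"twist":0},{"gripper":60,"travel":[0.012,-0.039,0],"twist":0},{"gripper":60,"travel":[0.012,-0.039,0],"twist":0},{"gripper":60,"travel":[0.012,-0.039,0],"twist":0},{"gripper":60,"travel":[0.012,-0.039,0],"twist":0}]' 10|sed -n 2p;done
python3 -m handwheel '[{"gripper":60,"travel":[0.012,-0.038,0],"twist":0},{"gripper":60,"travel":[0.012,-0.038,0],"twist":0},{"gripper":60,"travel":[0,0,0],"twist":-0.12},{"gripper":60,"travel":[0,0,0],"twist":-0.12},{"gripper":60,"travel":[0,0,0],"twist":-0.12}]'|sed -n 2p
python3 -m handwheel '[{"gripper":60,"travel":[0,0,0],"twist":-0.12},{"gripper":60,"travel":[0,0,0],"twist":-0.12},{"gripper":60,"travel":[0,0,0],"twist":-0.12},{"gripper":60,"travel":[0,0,0],"twist":-0.12},{"gripper":60,"travel":[0,0,0],"twist":-0.12}]'|sed -n 2,3p
python3 -m handwheel '[{"gripper":60,"travel":[0,0,0],"twist":-0.12},{"gripper":60,"travel":[0,0,0],"twist":-0.12},{"gripper":60,"travel":[0,0,0],"twist":-0.12},{"gripper":60,"travel":[0,0,0],"twist":-0.12},{"gripper":60,"travel":[0,0,0],"twist":-0.12}]'|sed -n 2,3p
python3 -m handwheel '[{"gripper":60,"travel":[0,0,0],"twist":-0.12},{"gripper":60,"travel":[0,0,0],"twist":-0.12},{"gripper":60,"travel":[0,0,0],"twist":-0.12},{"gripper":60,"travel":[0,0,0],"twist":-0.11},{"gripper":60,"travel":[0,0,0],"twist":0}]'|sed -n 2,3p
python3 d.py w 392 270 31 123;python3 sp.py
```

```text
ee_pos: [331.5, -4.5, 345.7]
ee_pos: [366.4, 197.1, 345.7]
ee_pos: [380.9, 274.2, 345.1]
ee_pos: [381.0, 273.3, 345.5]
ee_rot: [-180.0, -0.0, 62.5]
ee_pos: [381.0, 273.3, 345.5]
ee_rot: [-180.0, -0.0, 96.9]
ee_pos: [381.1, 273.1, 345.5]
ee_rot: [-180.0, -0.0, 123.6]
target [392. 270.] twist rad 0.01 travel at current yaw [ -8.6   7.4 142.5] at target yaw [ -8.5   7.5 142.5] j [ 34.  12. 108.   0.  60.   1.] F [ 0.1 -0.3  0. ]
top 0.83 uv [124. 212.] c [545. 514.] ang 129.0 len [74. 34.] band-c None rgb [182. 100.  18.]
top 0.55 uv [263. 236.] c [479. 116.] ang -171.0 len [77. 27.] band-c [-22.  -2.] rgb [105. 105.  98.]
top 0.55 uv [214. 265.] c [403. 253.] ang -65.0 len [43. 31.] band-c [  3. -10.] rgb [89. 88. 81.]
scene 0.77 uv [193. 320.] c [546. 518.] ang 132.0 len [81. 29.] band-c None rgb [229. 166.  95.]
scene 0.7 uv [237. 297.] c [481. 399.] ang 79.0 len [76. 35.] band-c [ 4. 27.] rgb [134. 135. 132.]
scene 0.6 uv [282. 278.] c [391. 273.] ang 124.0 len [81. 27.] band-c None rgb [159. 161. 161.]
scene 0.51 uv [248. 328.] c [390. 466.] ang 111.0 len [79. 28.] band-c None rgb [204. 141. 157.]
```

```bash

python3 -m handwheel '[{"gripper":60,"travel":[-0.008,0.007,0.02],"twist":0.01},{"gripper":60,"travel":[0,0,0.04],"twist":0},{"gripper":60,"travel":[0,0,0.04],"twist":0},{"gripper":60,"travel":[0,0,0.03],"twist":0},{"gripper":60,"travel":[0,0,0.012],"twist":0}]' 10
python3 -m handwheel '[{"gripper":60,"travel":[0,0,0],"twist":0},{"gripper":0,"travel":[0,0,0],"twist":0},{"gripper":0,"travel":[0,0,0],"twist":0},{"gripper":0,"travel":[0,0,0],"twist":0},{"gripper":0,"travel":[0,0,0],"twist":0}]' 10
python3 -m handwheel '[{"gripper":0,"travel":[0,0,0],"twist":0},{"gripper":0,"travel":[0,0,0],"twist":0},{"gripper":0,"travel":[0,0,0],"twist":0}]' 45
python3 -m handwheel '[{"gripper":0,"travel":[0,0,-0.02],"twist":0},{"gripper":0,"travel":[0,0,-0.03],"twist":0},{"gripper":0,"travel":[0,0,-0.03],"twist":0},{"gripper":0,"travel":[0,0,-0.02],"twist":0},{"gripper":0,"travel":[0,0,0],"twist":0.1}]' 45
python3 -m handwheel '[{"gripper":0,"travel":[0,0,0],"twist":0.12},{"gripper":0,"travel":[0,0,0],"twist":0.12},{"gripper":0,"travel":[0,0,0],"twist":0.12},{"gripper":0,"travel":[0,0,0],"twist":0.12},{"gripper":0,"travel":[0,0,0],"twist":0.12}]' 45|sed -n 3p
python3 -m handwheel '[{"gripper":0,"travel":[0,0,0],"twist":0.12},{"gripper":0,"travel":[0,0,0],"twist":0.12},{"gripper":0,"travel":[0,0,0],"twist":0.12},{"gripper":0,"travel":[0,0,0],"twist":0.12},{"gripper":0,"travel":[0,0,0],"twist":0.12}]' 45|sed -n 3p
python3 -m handwheel '[{"gripper":0,"travel":[0,0,0],"twist":0.12},{"gripper":0,"travel":[0,0,0],"twist":0.12},{"gripper":0,"travel":[0,0,0],"twist":0.12},{"gripper":0,"travel":[0,0,0],"twist":0.12},{"gripper":0,"travel":[0,0,0],"twist":0.12}]' 45|sed -n 3,5p
python3 d.py -32 0 63 0
```

```text
time_s: 29.82
ee_pos: [391.2, 267.9, 199.9]
ee_rot: [-179.6, -0.0, 122.6]
force: [-1.3, 0.1, 0.1]
gripper_width: 54.6
time_s: 30.23
ee_pos: [393.0, 268.9, 204.9]
ee_rot: [179.8, -0.0, 122.7]
force: [-0.3, 0.0, -0.3]
gripper_width: 31.0
time_s: 30.48
ee_pos: [393.1, 268.8, 204.7]
ee_rot: [179.8, -0.0, 122.7]
force: [-0.5, 0.4, 6.9]
gripper_width: 25.8
time_s: 30.9
ee_pos: [393.5, 269.1, 307.8]
ee_rot: [179.5, -0.1, 116.9]
force: [1.3, 0.4, -1.5]
gripper_width: 25.0
ee_rot: [-180.0, 0.0, 82.2]
ee_rot: [-180.0, 0.0, 47.9]
ee_rot: [180.0, 0.0, 13.5]
force: [0.2, -0.7, -1.3]
gripper_width: 25.7
target [467.7  48. ] twist rad 0.117 travel at current yaw [ 21.9 231.9  68.4] at target yaw [ 48.7 227.7  68.4] j [ 33.  15. 111.   0.  54. 110.] F [ 0.2 -0.7 -1.3]
```

```bash

python3 -m handwheel '[{"gripper":0,"travel":[0,0,0],"twist":0.117},{"gripper":0,"travel":[0.008,0.038,0],"twist":0},{"gripper":0,"travel":[0.008,0.038,0],"twist":0},{"gripper":0,"travel":[0.008,0.038,0],"twist":0},{"gripper":0,"travel":[0.008,0.038,0],"twist":0}]' 45
python3 -m handwheel '[{"gripper":0,"travel":[0.008,0.038,0],"twist":0},{"gripper":0,"travel":[0.008,0.038,0],"twist":0},{"gripper":0,"travel":[0,0,0.02],"twist":0},{"gripper":0,"travel":[0,0,0],"twist":0},{"gripper":0,"travel":[0,0,0],"twist":0}]' 45
python3 d.py -32 0 63 0
```

```text
time_s: 32.57
ee_pos: [443.1, 120.3, 303.5]
ee_rot: [-180.0, 0.0, 7.2]
force: [1.5, 1.0, -2.4]
gripper_width: 25.9
time_s: 32.98
ee_pos: [467.8, 48.0, 282.8]
ee_rot: [-180.0, 0.2, 7.1]
force: [-0.6, 0.4, -0.1]
gripper_width: 25.5
target [467.7  48. ] twist rad 0.004 travel at current yaw [-0.1 -0.  47.8] at target yaw [-0.1 -0.  47.8] j [  4.  16. 113.   0.  51.  87.] F [-0.6  0.4 -0.1]
```

```bash

python3 -m handwheel '[{"gripper":0,"travel":[0,0,0.02],"twist":0.004},{"gripper":0,"travel":[0,0,0.015],"twist":0},{"gripper":0,"travel":[0,0,0.012],"twist":0},{"gripper":0,"travel":[0,0,0],"twist":0},{"gripper":0,"travel":[0,0,0],"twist":0}]' 45|sed -n '2,4p'
for i in 1 2 3 4 5 6 7; do python3 -m handwheel '[{"gripper":0,"travel":[0.002,0,0],"twist":0},{"gripper":0,"travel":[0,0,0],"twist":0},{"gripper":0,"travel":[0,0,0],"twist":0}]' 45|sed -n '2p;4p';done
python3 d.py -11 0 63 0
```

```text
ee_pos: [468.3, 49.4, 236.8]
ee_rot: [-180.0, 0.0, 7.0]
force: [0.8, -0.4, -0.6]
ee_pos: [471.0, 48.9, 237.5]
force: [0.1, 0.1, -1.0]
ee_pos: [472.7, 48.8, 236.8]
force: [0.2, -0.4, -1.3]
ee_pos: [474.6, 49.0, 236.5]
force: [-0.1, 0.8, -1.7]
ee_pos: [476.6, 49.3, 236.5]
force: [-0.1, -0.5, -1.3]
ee_pos: [478.6, 49.5, 236.5]
force: [-0.6, 0.0, -1.2]
ee_pos: [480.6, 49.8, 236.5]
force: [-0.5, -0.7, -0.8]
ee_pos: [481.7, 49.9, 236.3]
force: [-3.0, 0.4, -0.6]
target [488.6  50.5] twist rad 0.002 travel at current yaw [6.9 0.2 1.3] at target yaw [6.9 0.2 1.3] j [  5.  21. 115.   0.  45.  88.] F [-3.   0.4 -0.6]
```

```bash

python3 -m handwheel '[{"gripper":0,"travel":[0.003,0,0],"twist":0},{"gripper":0,"travel":[0.003,0,0],"twist":0},{"gripper":0,"travel":[0.003,0,0],"twist":0},{"gripper":0,"travel":[0.001,0,0],"twist":0},{"gripper":0,"travel":[0,0,0],"twist":0}]' 45
for i in 1 2 3 4 5 6; do python3 -m handwheel '[{"gripper":0,"travel":[0,0,0.0015],"twist":0},{"gripper":0,"travel":[0,0,0.0015],"twist":0},{"gripper":0,"travel":[0,0,0],"twist":0}]' 45|sed -n '2p;4p';done
```

```text
time_s: 35.57
ee_pos: [492.1, 51.2, 236.2]
ee_rot: [-180.0, 0.1, 6.9]
force: [-5.7, 0.4, -0.9]
gripper_width: 25.9
ee_pos: [491.8, 51.1, 233.1]
force: [-5.3, -0.4, -0.4]
ee_pos: [491.8, 51.1, 230.1]
force: [-6.1, -0.2, -1.1]
ee_pos: [491.8, 51.1, 227.1]
force: [-6.7, -0.6, 0.3]
ee_pos: [491.8, 51.1, 224.1]
force: [-5.2, -0.5, -0.0]
ee_pos: [491.8, 51.1, 221.1]
force: [-6.0, -1.6, -0.2]
ee_pos: [491.8, 51.1, 218.1]
force: [-5.2, 0.7, -1.1]
```

```bash

for i in 1 2; do python3 -m handwheel '[{"gripper":0,"travel":[0,0,0.001],"twist":0},{"gripper":0,"travel":[0,0,0],"twist":0},{"gripper":0,"travel":[0,0,0],"twist":0}]' 45|sed -n '2p;4p';done
```

```text
ee_pos: [491.9, 51.1, 217.2]
force: [-5.1, -1.4, 0.2]
ee_pos: [491.9, 51.1, 216.8]
force: [-7.0, -0.6, 4.0]
```

```bash

python3 -m handwheel '[{"gripper":0,"travel":[-0.002,0,0],"twist":0},{"gripper":0,"travel":[0,0,0],"twist":0},{"gripper":35,"travel":[0,0,0],"twist":0},{"gripper":45,"travel":[0,0,0],"twist":0},{"gripper":50,"travel":[0,0,0],"twist":0}]' 45
python3 -m handwheel '[{"gripper":50,"travel":[0,0,0],"twist":0},{"gripper":50,"travel":[0,0,0],"twist":0},{"gripper":50,"travel":[0,0,-0.03],"twist":0},{"gripper":50,"travel":[0,0,-0.04],"twist":0},{"gripper":50,"travel":[0,0,-0.04],"twist":0}]' 10
for i in 1 2 ; do python3 -m handwheel '[{"gripper":50,"travel":[-0.02,0.03,0],"twist":0},{"gripper":50,"travel":[-0.02,0.03,0],"twist":0},{"gripper":50,"travel":[-0.02,0.03,0],"twist":0},{"gripper":50,"travel":[-0.02,0.03,0],"twist":0},{"gripper":50,"travel":[-0.02,0.03,0],"twist":0}]' |sed -n 2p;done
python3 sp.py;python3 -c "
from h import *
a=crop(env.grab_frame('top'),'l.png',120,195,240,95,3.3)
"
```

```text
time_s: 37.98
ee_pos: [491.6, 51.1, 217.0]
ee_rot: [-180.0, -0.2, 6.9]
force: [0.1, -0.1, -0.8]
gripper_width: 42.1
time_s: 38.4
ee_pos: [490.2, 50.9, 327.1]
ee_rot: [-180.0, 0.1, 6.9]
force: [1.2, 0.5, -0.6]
gripper_width: 45.4
ee_pos: [408.3, -111.1, 326.8]
ee_pos: [326.9, -272.4, 326.8]
top 0.77 uv [164. 235.] c [483. 393.] ang -104.0 len [75. 28.] band-c [ 2. 20.] rgb [102. 102.  96.]
top 0.73 uv [140. 270.] c [393. 459.] ang -70.0 len [71. 28.] band-c None rgb [197. 126. 149.]
top 0.68 uv [312. 223.] c [504.  -9.] ang 97.0 len [308. 140.] band-c [  1. -62.] rgb [95. 97. 93.]
top 0.55 uv [266. 237.] c [480. 116.] ang -172.0 len [73. 26.] band-c [-29.  -4.] rgb [109. 109. 101.]
scene 0.83 uv [250. 327.] c [391. 464.] ang 113.0 len [79. 30.] band-c None rgb [232. 195. 215.]
scene 0.65 uv [280. 229.] c [482. 112.] ang -176.0 len [70. 42.] band-c [-31.   8.] rgb [140. 142. 140.]
scene 0.64 uv [234. 296.] c [481. 400.] ang 80.0 len [71. 32.] band-c [ 3. 28.] rgb [139. 140. 138.]
scene 0.55 uv [286. 217.] c [491.  46.] ang 180.0 len [70. 39.] band-c [-31.   9.] rgb [139. 141. 139.]
scene 0.49 uv [195. 321.] c [544. 519.] ang 132.0 len [80. 26.] band-c None rgb [234. 170.  93.]
```

View pics/l.png

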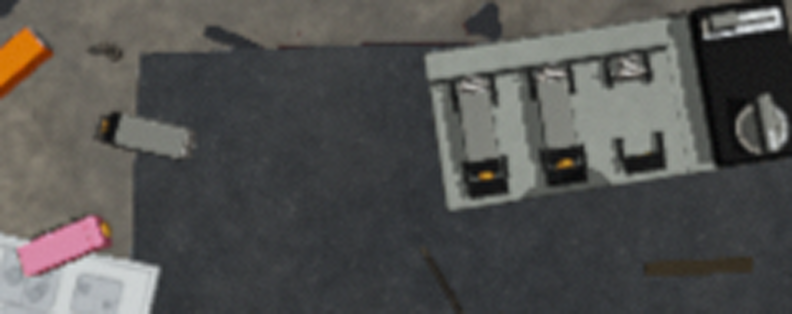

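```bash

for i in 1 2 3; do python3 -m handwheel '[{"gripper":60,"travel":[0.0138,-0.038,0],"twist":0},{"gripper":60,"travel":[0.0138,-0.038,0],"twist":0},{"gripper":60,"travel":[0.0138,-0.038,0],"twist":0},{"gripper":60,"travel":[0.0138,-0.038,0],"twist":0},{"gripper":60,"travel":[0.0138,-0.038,0],"twist":0}]' 10|sed -n 2p;done
python3 -m handwheel '[{"gripper":60,"travel":[0.0138,-0.038,0],"twist":0},{"gripper":60,"travel":[0.0138,-0.036,0],"twist":0},{"gripper":60,"travel":[0,0,0],"twist":-0.124},{"gripper":60,"travel":[0,0,0],"twist":-0.124},{"gripper":60,"travel":[0,0,0],"twist":-0.124}]' 10|sed -n 2p
python3 -m handwheel '[{"gripper":60,"travel":[0,0,0],"twist":-0.124},{"gripper":60,"travel":[0,0,0],"twist":-0.124},{"gripper":60,"travel":[0,0,0],"twist":-0.124},{"gripper":60,"travel":[0,0,0],"twist":-0.124},{"gripper":60,"travel":[0,0,0],"twist":-0.124}]' 10|sed -n 2p
python3 -m handwheel '[{"gripper":60,"travel":[0,0,0],"twist":-0.124},{"gripper":60,"travel":[0,0,0],"twist":-0.124},{"gripper":60,"travel":[0,0,0],"twist":0},{"gripper":60,"travel":[0,0,0],"twist":0}]' 10|sed -n 2p
python3 d.py w 482 396 32 78;python3 sp.py
```

```text
ee_pos: [373.5, -70.8, 326.7]
ee_pos: [418.3, 126.7, 326.7]
ee_pos: [463.3, 323.7, 326.5]
ee_pos: [481.5, 399.4, 325.9]
ee_pos: [481.6, 398.4, 326.4]
ee_pos: [482.1, 397.9, 326.5]
target [482. 396.] twist rad -0.002 travel at current yaw [ -1.9   0.3 122.5] at target yaw [ -1.9   0.3 122.5] j [38. 26. 89.  0. 65. 51.] F [ 0.4 -0.3  0.1]
top 0.76 uv [287. 231.] c [491.  50.] ang -173.0 len [75. 30.] band-c [-21.   1.] rgb [106. 106.  99.]
top 0.55 uv [263. 238.] c [479. 116.] ang -173.0 len [73. 26.] band-c [-27.  -4.] rgb [109. 109. 102.]
top 0.53 uv [164. 235.] c [484. 393.] ang -105.0 len [74. 26.] band-c [ 4. 25.] rgb [106. 107. 101.]
top 0.29 uv [335. 206.] c [570. -93.] ang -75.0 len [26. 16.] band-c [-3.  4.] rgb [104. 106. 101.]
scene 0.74 uv [194. 321.] c [545. 518.] ang 131.0 len [74. 23.] band-c None rgb [225. 137.  75.]
scene 0.71 uv [285. 216.] c [490.  46.] ang -179.0 len [75. 44.] band-c [-31.  11.] rgb [141. 143. 140.]
scene 0.62 uv [237. 300.] c [481. 399.] ang 76.0 len [76. 39.] band-c [ 4. 29.] rgb [139. 140. 138.]
scene 0.51 uv [283. 230.] c [480. 113.] ang -172.0 len [72. 39.] band-c [-29.   8.] rgb [139. 141. 138.]
```

```bash

python3 -m handwheel '[{"gripper":60,"travel":[-0.001,0,0.02],"twist":0},{"gripper":60,"travel":[0,0,0.04],"twist":0},{"gripper":60,"travel":[0,0,0.03],"twist":0},{"gripper":60,"travel":[0,0,0.02],"twist":0},{"gripper":60,"travel":[0,0,0.012],"twist":0}]' 10|sed -n '2,4p'
python3 -m handwheel '[{"gripper":60,"travel":[0,0,0],"twist":0},{"gripper":0,"travel":[0,0,0],"twist":0},{"gripper":0,"travel":[0,0,0],"twist":0},{"gripper":0,"travel":[0,0,0],"twist":0},{"gripper":0,"travel":[0,0,0],"twist":0}]' 10
python3 -m handwheel '[{"gripper":0,"travel":[0,0,0],"twist":0},{"gripper":0,"travel":[0,0,0],"twist":0},{"gripper":0,"travel":[0,0,0],"twist":0}]' 45
python3 -m handwheel '[{"gripper":0,"travel":[0,0,-0.02],"twist":0},{"gripper":0,"travel":[0,0,-0.03],"twist":0},{"gripper":0,"travel":[0,0,-0.03],"twist":0},{"gripper":0,"travel":[0,0,-0.02],"twist":0},{"gripper":0,"travel":[0,0,0],"twist":-0.1}]' 45
for i in 1 2 3; do python3 -m handwheel '[{"gripper":0,"travel":[0,0,0],"twist":-0.12},{"gripper":0,"travel":[0,0,0],"twist":-0.12},{"gripper":0,"travel":[0,0,0],"twist":-0.12},{"gripper":0,"travel":[0,0,0],"twist":-0.12},{"gripper":0,"travel":[0,0,0],"twist":-0.12}]' 45|sed -n 3,5p;done
python3 d.py -32 -66 63 180
```

```text
ee_pos: [482.5, 395.1, 201.7]
ee_rot: [-179.8, 0.2, 77.9]
force: [-0.2, 0.2, 0.5]
time_s: 42.93
ee_pos: [483.6, 395.9, 206.2]
ee_rot: [179.9, -0.1, 77.9]
force: [-0.1, 0.1, -0.1]
gripper_width: 31.0
time_s: 43.18
ee_pos: [483.6, 395.9, 205.9]
ee_rot: [179.9, -0.1, 77.9]
force: [0.3, -0.1, 6.0]
gripper_width: 25.8
time_s: 43.6
ee_pos: [484.0, 396.3, 309.5]
ee_rot: [179.6, -0.4, 83.8]
force: [0.1, 0.4, -0.5]
gripper_width: 26.0
ee_rot: [-179.9, 0.0, 118.4]
force: [-0.5, -0.2, -1.9]
gripper_width: 25.4
ee_rot: [-179.9, -0.0, 152.8]
force: [-0.7, -0.4, -1.1]
gripper_width: 25.5
ee_rot: [-180.0, -0.1, -172.9]
force: [-0.1, 0.6, -1.1]
gripper_width: 25.7
target [475.5 -17.5] twist rad 0.006 travel at current yaw [  58.7 -408.8   69. ] at target yaw [  56.3 -409.2   69. ] j [ 38.  27.  91.   0.  62. -59.] F [-0.1  0.6 -1.1]
```

```bash

for i in 1 2; do python3 -m handwheel '[{"gripper":0,"travel":[0.0051,-0.0372,0],"twist":0},{"gripper":0,"travel":[0.0051,-0.0372,0],"twist":0},{"gripper":0,"travel":[0.0051,-0.0372,0],"twist":0},{"gripper":0,"travel":[0.0051,-0.0372,0],"twist":0},{"gripper":0,"travel":[0.0051,-0.0372,0],"twist":0}]' 45;done
python3 -m handwheel '[{"gripper":0,"travel":[0.0051,-0.0372,0],"twist":0.004},{"gripper":0,"travel":[0,0,0.02],"twist":0},{"gripper":0,"travel":[0,0,0],"twist":0},{"gripper":0,"travel":[0,0,0],"twist":0}]' 45
python3 d.py -32 -66 63 180
python3 -c "
from h import *
a=crop(env.grab_frame('scene'),'m.png',230,150,110,100,5)
"
```

```text
time_s: 45.27
ee_pos: [479.2, 206.3, 304.2]
ee_rot: [-180.0, -0.1, -173.2]
force: [0.7, 0.2, -1.3]
gripper_width: 25.5
time_s: 45.68
ee_pos: [475.9, 18.5, 304.4]
ee_rot: [180.0, -0.0, -173.2]
force: [1.2, -0.8, -1.2]
gripper_width: 25.5
time_s: 46.02
ee_pos: [475.4, -17.5, 283.8]
ee_rot: [179.9, -0.2, -173.5]
force: [-0.6, -0.4, -0.7]
gripper_width: 25.7
target [475.5 -17.5] twist rad -0.005 travel at current yaw [-0.2 -0.1 48.8] at target yaw [-0.2 -0.1 48.8] j [  -4.   16.  112.    0.   52. -100.] F [-0.6 -0.4 -0.7]
```

View pics/m.png

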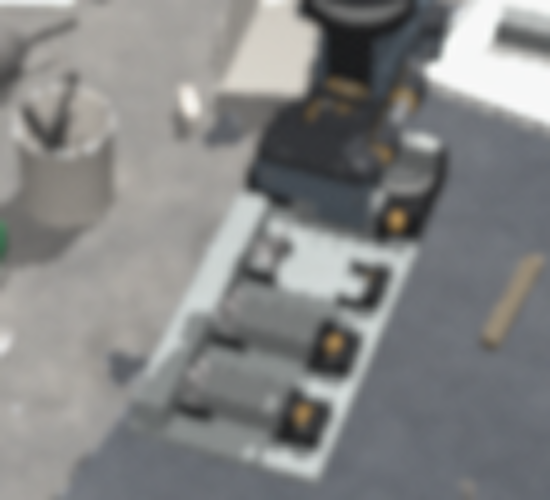

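```bash

python3 -m handwheel '[{"gripper":0,"travel":[0,0,0.02],"twist":-0.004},{"gripper":0,"travel":[0,0,0.015],"twist":0},{"gripper":0,"travel":[0,0,0.012],"twist":0},{"gripper":0,"travel":[0,0,0],"twist":0},{"gripper":0,"travel":[0,0,0],"twist":0}]' 45|sed -n '2,4p'
for i in 1 2 3 4 5 6 7; do python3 -m handwheel '[{"gripper":0,"travel":[-0.002,0,0],"twist":0},{"gripper":0,"travel":[0,0,0],"twist":0},{"gripper":0,"travel":[0,0,0],"twist":0}]' 45|sed -n '2p;4p';done
python3 d.py -11 -66 63 180
```

```text
ee_pos: [476.2, -16.3, 237.8]
ee_rot: [180.0, -0.0, -173.1]
force: [0.6, 0.5, -0.5]
ee_pos: [478.5, -16.8, 238.5]
force: [-0.4, 0.5, -1.4]
ee_pos: [480.1, -16.9, 237.8]
force: [-0.1, -0.5, -0.8]
ee_pos: [482.1, -16.7, 237.5]
force: [0.6, -0.8, -0.6]
ee_pos: [484.1, -16.4, 237.5]
force: [-0.0, -0.0, -1.8]
ee_pos: [486.0, -16.1, 237.5]
force: [0.7, 1.1, -0.7]
ee_pos: [487.3, -15.9, 237.3]
force: [-2.5, -1.1, 0.4]
ee_pos: [489.6, -15.6, 237.3]
force: [-4.4, 0.1, 0.1]
target [496.4 -15. ] twist rad 0.0 travel at current yaw [-6.8 -0.2  2.3] at target yaw [-6.8 -0.2  2.3] j [  -3.   21.  114.    0.   45. -100.] F [-4.4  0.1  0.1]
```

```bash

python3 -m handwheel '[{"gripper":0,"travel":[-0.003,0,0],"twist":0},{"gripper":0,"travel":[-0.003,0,0],"twist":0},{"gripper":0,"travel":[-0.003,0,0],"twist":0},{"gripper":0,"travel":[0,0,0],"twist":0},{"gripper":0,"travel":[0,0,0],"twist":0}]' 45
for i in 1 2 3 4 5 6; do python3 -m handwheel '[{"gripper":0,"travel":[0,0,0.0015],"twist":0},{"gripper":0,"travel":[0,0,0.0015],"twist":0},{"gripper":0,"travel":[0,0,0],"twist":0}]' 45|sed -n '2p;4p';done
for i in 1 2; do python3 -m handwheel '[{"gripper":0,"travel":[0,0,0.001],"twist":0},{"gripper":0,"travel":[0,0,0],"twist":0},{"gripper":0,"travel":[0,0,0],"twist":0}]' 45|sed -n '2p;4p';done
```

```text
time_s: 48.65
ee_pos: [498.5, -14.5, 237.3]
ee_rot: [180.0, -0.1, -173.2]
force: [-5.4, 0.1, 0.6]
gripper_width: 25.7
ee_pos: [498.4, -14.6, 234.2]
force: [-6.3, -0.1, 0.4]
ee_pos: [498.4, -14.6, 231.2]
force: [-5.5, -1.0, 0.1]
ee_pos: [498.4, -14.6, 228.2]
force: [-6.0, -0.3, -0.6]
ee_pos: [498.4, -14.6, 225.2]
force: [-6.2, -2.0, 1.0]
ee_pos: [498.4, -14.6, 222.2]
force: [-6.0, -1.1, 0.3]
ee_pos: [498.4, -14.7, 219.2]
force: [-6.0, -0.7, 0.4]
ee_pos: [498.4, -14.7, 218.3]
force: [-5.5, -0.8, 1.1]
ee_pos: [498.5, -14.7, 217.9]
force: [-6.8, -1.0, 5.8]
```

```bash

python3 -m handwheel '[{"gripper":0,"travel":[0.002,0,0],"twist":0},{"gripper":0,"travel":[0,0,0],"twist":0},{"gripper":35,"travel":[0,0,0],"twist":0},{"gripper":45,"travel":[0,0,0],"twist":0},{"gripper":50,"travel":[0,0,0],"twist":0}]' 45
python3 -m handwheel '[{"gripper":50,"travel":[0,0,0],"twist":0},{"gripper":50,"travel":[0,0,0],"twist":0},{"gripper":50,"travel":[0,0,-0.03],"twist":0},{"gripper":50,"travel":[0,0,-0.04],"twist":0},{"gripper":50,"travel":[0,0,-0.04],"twist":0}]' 10
for i in 1 2 ; do python3 -m handwheel '[{"gripper":50,"travel":[0.03,-0.02,0],"twist":0},{"gripper":50,"travel":[0.03,-0.02,0],"twist":0},{"gripper":50,"travel":[0.03,-0.02,0],"twist":0},{"gripper":50,"travel":[0.02,-0.02,0],"twist":0},{"gripper":50,"travel":[0,-0.02,0],"twist":0}]' |sed -n 2p;done
for i in 1 2 ; do python3 -m handwheel '[{"gripper":50,"travel":[0,0,0],"twist":0.121},{"gripper":50,"travel":[0,0,0],"twist":0.121},{"gripper":50,"travel":[0,0,0],"twist":0.121},{"gripper":50,"travel":[0,0,0],"twist":0.121},{"gripper":50,"travel":[0,0,0],"twist":0.121}]' |sed -n 2p;done
python3 -m handwheel '[{"gripper":50,"travel":[0,0,0],"twist":0.121},{"gripper":50,"travel":[0,0,0],"twist":0.121},{"gripper":50,"travel":[0,0,0],"twist":0.121},{"gripper":50,"travel":[0,0,0],"twist":0}]' |sed -n 2p
python3 d.py 45 -147 120 90
python3 -c "
from h import *
a=crop(env.grab_frame('top'),'n.png',240,185,240,95,3.3)
"
```

```text
time_s: 51.07
ee_pos: [498.1, -14.8, 217.9]
ee_rot: [-180.0, 0.2, -173.2]
force: [0.5, -0.2, -0.0]
gripper_width: 42.7
time_s: 51.48
ee_pos: [496.7, -14.8, 328.1]
ee_rot: [180.0, -0.1, -173.2]
force: [1.2, 0.2, -0.2]
gripper_width: 45.7
ee_pos: [395.8, -127.5, 327.4]
ee_pos: [298.8, -239.8, 327.4]
ee_pos: [302.2, -239.7, 327.6]
ee_pos: [302.2, -239.6, 327.6]
ee_pos: [302.2, -239.6, 327.6]
target [561.6 -88.8] twist rad -0.004 travel at current yaw [120.1 274.9  35.6] at target yaw [119.  275.4  35.6] j [-40.   5. 119.   0.  55. -47.] F [ 0.2 -0.5 -0.7]
```

View pics/n.png

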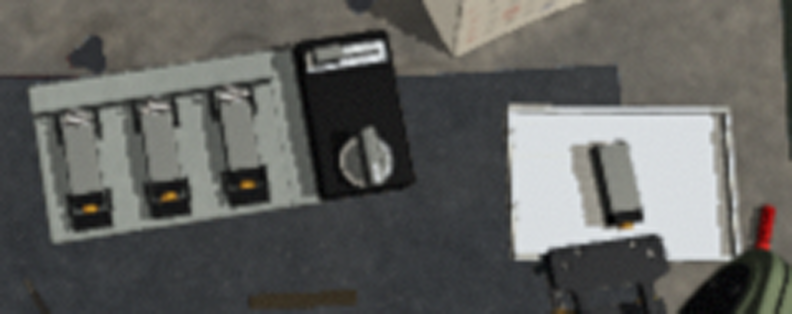

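```bash

python3 -m handwheel '[{"gripper":50,"travel":[0.017,0.034,0],"twist":0},{"gripper":50,"travel":[0.017,0.034,0],"twist":0},{"gripper":50,"travel":[0.017,0.034,0],"twist":0},{"gripper":50,"travel":[0.017,0.034,0],"twist":0},{"gripper":50,"travel":[0.017,0.034,0],"twist":0}]' 15
python3 -m handwheel '[{"gripper":50,"travel":[0.017,0.034,0],"twist":0},{"gripper":50,"travel":[0.017,0.034,0],"twist":0},{"gripper":50,"travel":[0,0.036,0.02],"twist":0},{"gripper":50,"travel":[0,0,0.015],"twist":0},{"gripper":50,"travel":[0,0,0],"twist":0}]' 15
python3 d.py 45 -147 64 90
```

```text
time_s: 53.95
ee_pos: [462.5, -134.1, 327.6]
ee_rot: [180.0, 0.0, 96.9]
force: [1.1, -0.8, 0.4]
gripper_width: 45.7
time_s: 54.37
ee_pos: [561.0, -88.5, 289.0]
ee_rot: [-179.7, -0.1, 97.0]
force: [0.1, 1.1, 0.2]
gripper_width: 45.3
target [561.6 -88.8] twist rad 0.003 travel at current yaw [-0.4  0.5 53. ] at target yaw [-0.4  0.5 53. ] j [-10.  23. 100.  -0.  57. -17.] F [0.1 1.1 0.2]
```

```bash

python3 -m handwheel '[{"gripper":50,"travel":[0,0,0.02],"twist":0},{"gripper":50,"travel":[0,0,0.02],"twist":0},{"gripper":50,"travel":[0,0,0.012],"twist":0},{"gripper":50,"travel":[0,0,0],"twist":0},{"gripper":50,"travel":[0,0,0],"twist":0}]' 15|sed -n '2,4p'
for i in 1 2; do python3 -m handwheel '[{"gripper":0,"travel":[0,0,0],"twist":0},{"gripper":0,"travel":[0,0,0],"twist":0},{"gripper":0,"travel":[0,0,0],"twist":0},{"gripper":0,"travel":[0,0,0],"twist":0},{"gripper":0,"travel":[0,0,0],"twist":0}]' 20;done
python3 -m handwheel '[{"gripper":0,"travel":[-0.004,0,0],"twist":0},{"gripper":0,"travel":[-0.006,0,0],"twist":0},{"gripper":0,"travel":[-0.006,0,0],"twist":0},{"gripper":0,"travel":[-0.006,0,0],"twist":0},{"gripper":0,"travel":[-0.006,0,0],"twist":0}]'
python3 -m handwheel '[{"gripper":0,"travel":[-0.005,0,0],"twist":0},{"gripper":0,"travel":[-0.004,0,0],"twist":0},{"gripper":0,"travel":[-0.002,0,0],"twist":0},{"gripper":0,"travel":[0,0,0],"twist":0},{"gripper":0,"travel":[0,0,0],"twist":0}]'
python3 d.py 45 -183 64 90
```

```text
ee_pos: [559.8, -89.8, 240.9]
ee_rot: [-179.9, -0.0, 96.7]
force: [0.5, -0.2, 0.4]
time_s: 55.2
ee_pos: [561.1, -89.4, 241.3]
ee_rot: [179.8, 0.0, 96.7]
force: [7.5, 2.0, -4.9]
gripper_width: 15.4
time_s: 55.62
ee_pos: [562.2, -89.2, 241.3]
ee_rot: [179.6, 0.1, 96.7]
force: [5.1, 1.5, -2.3]
gripper_width: 11.9
time_s: 56.03
ee_pos: [565.7, -117.0, 241.3]
ee_rot: [179.6, 0.0, 96.7]
force: [7.9, 2.8, -1.8]
gripper_width: 11.7
time_s: 56.45
ee_pos: [566.9, -126.1, 241.3]
ee_rot: [179.6, -0.2, 96.6]
force: [6.6, 11.6, -0.4]
gripper_width: 12.0
target [ 565.9 -124.6] twist rad -0.004 travel at current yaw [ 1.6 -0.8  5.3] at target yaw [ 1.6 -0.8  5.3] j [-14.  27. 102.   0.  51. -21.] F [ 6.6 11.6 -0.4]
```

```bash

python3 -m handwheel '[{"gripper":0,"travel":[-0.003,0,0],"twist":0},{"gripper":0,"travel":[0,0,0],"twist":0},{"gripper":50,"travel":[0,0,0],"twist":0},{"gripper":50,"travel":[0,0,0],"twist":0},{"gripper":50,"travel":[0,0,0],"twist":0}]' 
python3 -m handwheel '[{"gripper":50,"travel":[0,0,0],"twist":0},{"gripper":50,"travel":[0,0,-0.03],"twist":0},{"gripper":50,"travel":[0,0,-0.03],"twist":0},{"gripper":50,"travel":[0,-0.02,-0.03],"twist":0},{"gripper":50,"travel":[0,-0.04,0],"twist":0}]'  |sed -n '2,4p'
for i in 1 2 ; do python3 -m handwheel '[{"gripper":50,"travel":[0,0,0],"twist":-0.121},{"gripper":50,"travel":[0,0,0],"twist":-0.121},{"gripper":50,"travel":[0,0,0],"twist":-0.121},{"gripper":50,"travel":[0,0,0],"twist":-0.121},{"gripper":50,"travel":[0,0,0],"twist":-0.121}]' |sed -n 2,3p;done
python3 -m handwheel '[{"gripper":50,"travel":[0,0,0],"twist":-0.121},{"gripper":50,"travel":[0,0,0],"twist":-0.121},{"gripper":50,"travel":[0,0,0],"twist":-0.121},{"gripper":50,"travel":[0,0,0],"twist":0}]' |sed -n 2,3p
python3 d.py -45 -165 70 180
python3 -c "
from h import *
f=env.grab_frame('top');a=crop(f,'o1.png',320,180,50,75,7)
for n in ('scene','top'):
  f=env.grab_frame(n)
  print([(round(d['confidence'],2),back(f,d['uv'],60).round(1)) for d in env.pinpoint(n,'knob_axis')],[(round(d['confidence'],2),back(f,d['uv'],53).round(1)) for d in env.pinpoint(n,'isolator_grip')])
b=crop(f:=env.grab_frame('scene'),'o2.png',270,155,65,75,7)
cv2.imwrite('pics/o.png',np.hstack([a,b]))
"
```

```text
time_s: 56.87
ee_pos: [565.2, -131.2, 240.5]
ee_rot: [-180.0, 0.0, 96.7]
force: [0.6, -1.0, -0.2]
gripper_width: 29.1
ee_pos: [509.5, -139.1, 336.2]
ee_rot: [179.2, 0.3, 96.7]
force: [1.3, -1.1, 0.4]
ee_pos: [505.3, -138.6, 330.6]
ee_rot: [-180.0, 0.0, 131.6]
ee_pos: [505.4, -138.6, 330.4]
ee_rot: [-180.0, -0.0, 166.3]
ee_pos: [505.5, -138.5, 330.5]
ee_rot: [-180.0, -0.0, -173.1]
target [ 474.4 -117.4] twist rad 0.001 travel at current yaw [28.3 24.8 88.5] at target yaw [28.4 24.7 88.5] j [ -17.   17.  103.   -0.   60. -113.] F [ 1.1  0.4 -0.5]
[(0.88, array([ 471.5, -123. ,   60. ]))] [(0.51, array([ 555.9, -104.8,   53. ]))]
[(0.95, array([ 476.4, -127.5,   60. ])), (0.59, array([488.7,  48.1,  60. ]))] []
```

View pics/o.png

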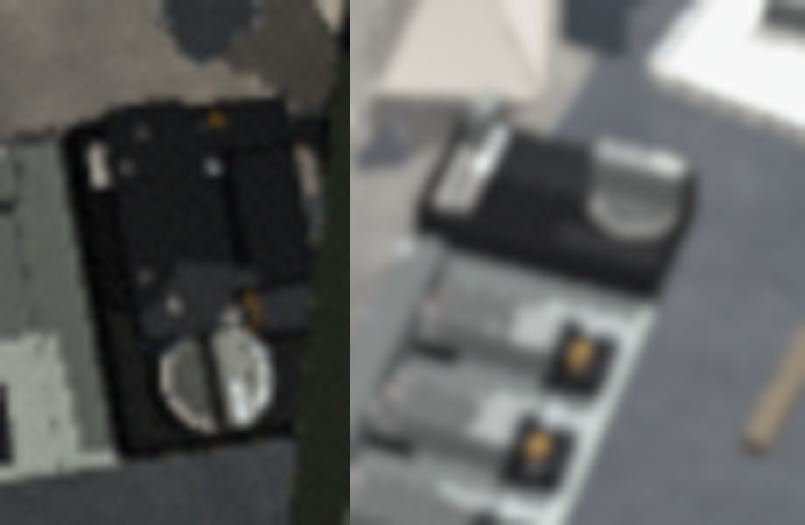

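```bash

python3 -m handwheel '[{"gripper":50,"travel":[0.028,0.023,0],"twist":0},{"gripper":50,"travel":[0,0,0.03],"twist":0},{"gripper":50,"travel":[0,0,0.03],"twist":0},{"gripper":50,"travel":[0,0,0.02],"twist":0},{"gripper":50,"travel":[0,0,0.008],"twist":0}]' 6|sed -n '2,4p'
for i in 1 2; do python3 -m handwheel '[{"gripper":0,"travel":[0,0,0],"twist":0},{"gripper":0,"travel":[0,0,0],"twist":0},{"gripper":0,"travel":[0,0,0],"twist":0},{"gripper":0,"travel":[0,0,0],"twist":0},{"gripper":0,"travel":[0,0,0],"twist":0}]' 6;done
python3 d.py -45 -165 70 180
```

```text
ee_pos: [474.1, -118.2, 240.1]
ee_rot: [179.9, -0.3, -173.2]
force: [0.1, 0.2, -1.3]
time_s: 59.68
ee_pos: [475.6, -118.8, 243.6]
ee_rot: [-180.0, 0.1, -173.2]
force: [0.5, -1.1, -0.1]
gripper_width: 15.1
time_s: 60.1
ee_pos: [475.5, -118.1, 243.5]
ee_rot: [179.9, 0.1, -173.2]
force: [0.5, 6.0, 6.4]
gripper_width: 11.9
target [ 474.4 -117.4] twist rad -0.001 travel at current yaw [1.1 0.9 1.5] at target yaw [1.1 0.9 1.5] j [ -15.   20.  113.    0.   46. -112.] F [0.5 6.  6.4]
```

```bash

python3 -m handwheel '[{"gripper":0,"travel":[0.001,0.001,0],"twist":0},{"gripper":0,"travel":[0,0,0],"twist":0.1},{"gripper":0,"travel":[0,0,0],"twist":0.1},{"gripper":0,"travel":[0,0,0],"twist":0.1},{"gripper":0,"travel":[0,0,0],"twist":0.1}]' 20
python3 -m handwheel '[{"gripper":0,"travel":[0,0,0],"twist":0.1},{"gripper":0,"travel":[0,0,0],"twist":0.1},{"gripper":0,"travel":[0,0,0],"twist":0.1},{"gripper":0,"travel":[0,0,0],"twist":0.1},{"gripper":0,"travel":[0,0,0],"twist":0.1}]' 20
python3 -m handwheel '[{"gripper":0,"travel":[0,0,0],"twist":0.1},{"gripper":0,"travel":[0,0,0],"twist":0.1},{"gripper":0,"travel":[0,0,0],"twist":0.06},{"gripper":0,"travel":[0,0,0],"twist":0},{"gripper":0,"travel":[0,0,0],"twist":0}]' 20
python3 -c "
from workcell import env
s=env.state();print(s['torque'],s['qpos'])"
```

```text
time_s: 60.52
ee_pos: [475.1, -117.6, 243.5]
ee_rot: [179.9, 0.2, 163.6]
force: [3.0, 4.1, 4.4]
gripper_width: 11.6
time_s: 60.93
ee_pos: [475.2, -117.5, 243.5]
ee_rot: [179.8, 0.2, 134.9]
force: [3.1, 4.5, 3.7]
gripper_width: 12.0
time_s: 61.35
ee_pos: [475.2, -117.4, 243.5]
ee_rot: [179.8, 0.1, 120.3]
force: [3.9, 5.2, 3.6]
gripper_width: 11.9
[ 0.92428736 -0.53349781  0.08847275] [-15.25139514  20.30271706 113.52306057   0.13010037  45.91980008
 -45.65086921]
```

```bash

for i in 1 2 3; do python3 -m handwheel '[{"gripper":0,"travel":[0,0,0],"twist":0.04},{"gripper":0,"travel":[0,0,0],"twist":0},{"gripper":0,"travel":[0,0,0],"twist":0},{"gripper":0,"travel":[0,0,0],"twist":0}]' 20|sed -n 3p
python3 -c "
from workcell import env
s=env.state();print(s['torque'].round(3))";done
```

```text
ee_rot: [179.8, 0.1, 118.1]
[ 0.942 -0.542  0.321]
ee_rot: [179.8, 0.1, 115.9]
[ 1.006 -0.592  0.689]
ee_rot: [179.8, 0.1, 113.6]
[ 1.081 -0.609  0.727]
```

```bash

for i in 1 2; do python3 -m handwheel '[{"gripper":100,"travel":[0,0,0],"twist":0},{"gripper":100,"travel":[0,0,0],"twist":0},{"gripper":100,"travel":[0,0,0],"twist":0},{"gripper":100,"travel":[0,0,0],"twist":0},{"gripper":100,"travel":[0,0,0],"twist":0}]' 20;done
python3 -m handwheel '[{"gripper":100,"travel":[0,0,-0.03],"twist":0},{"gripper":100,"travel":[0,0,-0.04],"twist":0},{"gripper":100,"travel":[0,0,-0.04],"twist":0},{"gripper":100,"travel":[0,0,-0.03],"twist":0},{"gripper":100,"travel":[0,-0.03,0],"twist":0}]' 
for i in 1 2; do python3 -m handwheel '[{"gripper":100,"travel":[0,-0.03,0],"twist":0},{"gripper":100,"travel":[0,-0.03,0],"twist":0},{"gripper":100,"travel":[-0.02,-0.02,0],"twist":0},{"gripper":100,"travel":[-0.03,0,0],"twist":0},{"gripper":100,"travel":[-0.03,0,0],"twist":0}]'|sed -n 2,4p;done
python3 -c "
from h import *
a=crop(env.grab_frame('top'),'p1.png',240,185,240,95,3.3)
b=crop(env.grab_frame('scene'),'p2.png',230,120,140,110,2)
c=np.zeros((a.shape[0]+b.shape[0],a.shape[1],3),np.uint8);c[:a.shape[0]]=a;c[a.shape[0]:,:b.shape[1]]=b
e=crop(env.grab_frame('top'),'p3.png',90,160,170,73,3);c[a.shape[0]:a.shape[0]+219,285:285+507]=e[:219,:507]
cv2.imwrite('pics/p.png',c)
"
```

```text
time_s: 62.77
ee_pos: [473.6, -117.8, 242.3]
ee_rot: [-179.9, -0.0, 113.5]
force: [0.4, 0.8, 0.1]
gripper_width: 43.8
time_s: 63.18
ee_pos: [474.1, -117.9, 242.5]
ee_rot: [-180.0, 0.0, 113.5]
force: [-0.0, -0.5, -0.0]
gripper_width: 76.9
time_s: 63.6
ee_pos: [450.8, -129.8, 389.1]
ee_rot: [179.2, 0.6, 113.6]
force: [1.5, -1.1, 0.9]
gripper_width: 91.4
ee_pos: [403.8, -235.7, 383.1]
ee_rot: [180.0, 0.0, 113.4]
force: [0.8, -0.4, -0.2]
ee_pos: [362.4, -341.2, 382.9]
ee_rot: [180.0, 0.0, 113.4]
force: [1.7, -0.7, 0.5]
```

View pics/p.png

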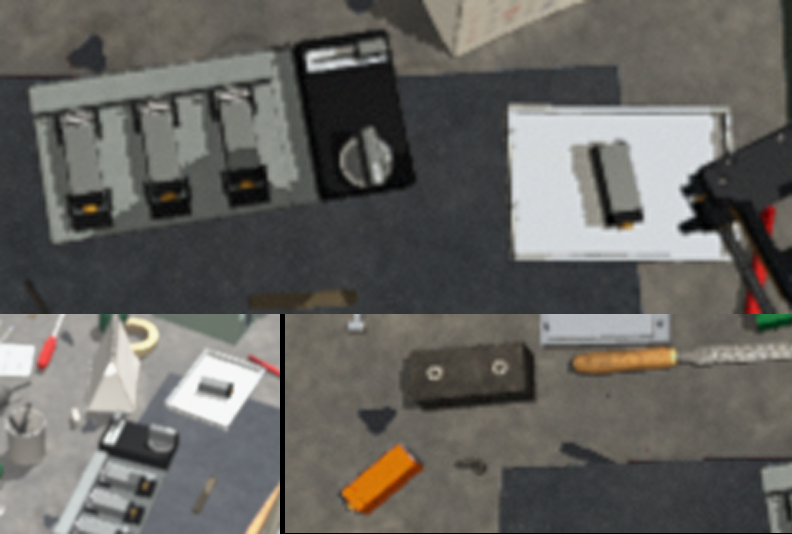

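```bash
python3 -c "
from workcell import env
print(env.job_done())"
```

```text
the job is handed in; nothing more can be done
None
```

The changeover is done and handed in at about 64 s of robot time.

- **Isolator off:** I slid it off with the charged cell still in bay 2. It met its left stop at about 9 N, and the picture showed it there.
- **Charged cell:** there was only one. I laid it down near the middle of the aluminium tray.
- **Spent cells:** all three grey ones are loaded, one per bay. Each was pressed about 11–12 mm onto its spring (5–6 N), lowered to the bay floor and released. In the pictures each sits flat with its button behind the fixed contact.
- **Isolator on:** I slid it back until it met the right stop at about 11 N. The last picture shows it there.
- **Knob:** I turned it clockwise until the torque jumped to about 0.7 N m, past the 0.1 N m spring, so it was at its stop. Released, it is back at rest in the last picture.
- **Bystanders:** I did not move the orange and pink look-alikes or the other bystanders. The last picture did not cover the pink one and only partly covered the hex key.

Three checks were rough:
- When the bay 1 cell reached the floor I pushed it down a little far, to 36 N at the wrist. That is under the 40 N limit set for the arm and gripper body, but closer than I intended.
- The network put the knob 5–10 mm to the right of where the charger's geometry does. The geometry proved right when I gripped it.
- It also put the isolator 20 mm or more from its stop after it was switched on, which I set aside because the contact force and the pictures agreed.

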